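Load the soil analyser and close its sliding shield

ROBOT

A 7-joint arm with a two-finger parallel gripper is mounted at the origin on the work surface; the furniture and walls round the work are solid. World frame = base frame: x ahead of the robot, y to its left, z up, the work surface at z = 0. Lengths are in m, angles in degrees, forces in N, time in s.
With the tool pointing down it reaches from about 0.425 to 0.875 m from the base axis. Payload 4.7 kg.
Tool frame: the origin (TCP) lies on the centre line of the jaws, within the pads' length; the fingertips stand 25 mm ahead of it and the grasp point (between the pads) lies 6 mm ahead of it; z points along the fingers, y is the direction in which the jaws open and shut (so a half turn about z gives the same grasp; the last joint's range is limited). The gripper opens to 87 mm and grips with 3 to 60 N. Pads are 19 mm wide; open, the fingers measure 117 mm over their backs; the gripper's body (75 mm by 190 mm) begins 51 mm behind the grasp point.
Start: joints at [-70.525, 18.392, -4.016, 83.108, 1.295, 78.541, -3.26], TCP at [0.208, 0.616, 0.248] pointing down, gripper open.
Joint ranges: [-163.93, 163.93], [-17.29, 119.83], [-79.2, 71.16], [3.27, 140.29], [-89.18, 269.18], [5.43, 117.66], [-154.24, 154.24]. Speed limits (degrees/s): [147.25, 147.25, 180, 180, 180, 180, 180].

INTERFACE

Orientations are given as [roll, pitch, yaw] about the fixed x, y, z axes, in that order (R = Rz(yaw) Ry(pitch) Rx(roll)).
In Python, from cell import env gives the robot as it stands.
- The arm moves only by the shell command python3 -m creep 'ROWS' [OPENING] [FORCE]. ROWS is JSON, a list of rows, each an object of numbers: "tx", "ty", "tz": the shift along the tool's x, y, z in m; "rx", "ry", "rz": the turn, a rotation vector about the tool's x, y, z in degrees. In form: [{"tx": .., "ty": .., "tz": .., "rx": .., "ry": .., "rz": ..}, ...]. A call has 1 to 20 rows; each row shifts and turns the commanded pose from where the row before left it, along the tool's axes as they then stand; what a row does not reach is not made up. A row lasts 1/8 s, in which the tool goes at most 62.5 mm and 10.7 degrees, less where a joint would pass 70% of its speed; a pose out of reach is approached as far as the arm can. A call is refused whole if a number of a shift passes 0.0625 or a number of a turn 10.7, either way. A call with a gripper value outside its range is refused whole. OPENING is the finger opening in m, from 0 to 0.087, set as the call begins (- or left out, the last holds). The fingers move at their own pace and stop on an object; FORCE is the grip in N (left out, the last holds). Time passes only in rows, so rows that do not move let the fingers close. It gives the time, the measured TCP pose, the force and the opening at its end, in the units of the state.
- env.get_obs(): the state, without advancing time (a new reading comes with each control period).
- env.read_camera(name): name is "scene" or "top"; returns a dict with "pixels" (420x560x3 uint8, red, green, blue), "intrinsics" (3x3 intrinsics, pixels), "D" ([k1, k2, p1, p2, k3] as OpenCV has them; the pictures are not rectified), "R" (3x3) and "t" (3): a world point X has camera coordinates R X + t. Camera axes: x right, y down, z forward; pixel columns grow to the right and rows downward; lengths in m; the calibration is good to about 2 mm. A picture is of the moment at which its call begins. There is no depth.
- env.sign_off(): hands the job in, once; it reports no verdict.
The state is a dict: "time_s": time; "qpos": joint angles; "joint_velocities": joint speeds; "effort": joint torques, N m; "tool_pos": TCP position; "tool_rot": TCP orientation; "force": force on the tool from outside, world axes, zero at the start; "wrist_torque": the same for the moment, N m; "grip_width": finger opening in m.
Only numpy, scipy, OpenCV 4.12 (cv2) and the standard library are available. Lean on these libraries where they do the work, as an engineer would, in place of code of your own. Each camera call takes 0.05 s, during which the arm holds its last target.

TASK

Get the bench X-ray analyser ready to measure: take the pressed soil pellet from the white tile and lay it flat and centred over the round window in the analyser's open well, then lay the small steel backing weight centred on top of the pellet. Then draw the steel shield by its black grip out from under the analyser's head and over the well until it is fully shut against the front stop. Keep the pellet level all the time, and leave the balance, bottle, vial and beaker as they stand.

Things in the scene. Friction and masses are not known exactly. Their poses are not given: they have to be found in the camera images.
- analyser: White bench analyser, fixed, standing elsewhere each time. Origin on the bench under the centre of the sample window; its x axis points to its rear (away from the robot, turned by up to about 0.2 rad), y to its left, z up. Deck: x -62 to +195 mm, y -92 to +92, top at z = 56. Front stop bar across the deck: x -57 to -52, up to z = 66. A column rises from the deck at x = +128 to +195.
- well (a point): Centre of the mouth of the open well in the deck, 56 mm above the bench; axes as the analyser's. The well is 103 mm long (analyser x -38 to +65), 120 mm wide (y -60 to +60) and 36 mm deep, with upright walls. Guide rails run along both its sides at y = 64 to 76 mm either way, up to z = 67 mm.
- sample_window (a point): Centre of the black round window (21 mm in diameter) flush in the top of the round aluminium sample plate (60 mm in diameter) that stands in the well; 30 mm above the bench, 10 mm above the well's floor; axes as the analyser's. The pellet goes here, the backing weight on it.
- head_edge (a point): Middle of the lower front edge of the analyser's head, 218 mm above the bench. The head overhangs the deck: analyser x +70 to +195, y -92 to +92, z 218 to 278 mm. The open shield's grip stands at or under this edge, so a gripper cannot come straight down on the grip, but can reach in from the front, leaning back towards the robot by 30 to 45 degrees.
- shield (a joint): The shield, a flat steel plate 122 x 136 x 5 mm that slides level in the guide rails (plate top at z = 62 mm): 0 = shut, well covered; it grows as the shield slides back along the analyser's +x under the head; 0.114 m = fully open. Starts between 0.095 and 0.114. It stays where it is left; sliding takes about 2.5 N. It passes 7 mm above the finished stack.
- shield_grip (a point): On the upright centre line of the shield's black grip block, 88 mm above the bench and 6 mm below the block's top; moves with the shield, at analyser x = joint value - 35 mm, y = 0. The block is 24 mm wide along the analyser's y, 14 mm along x, from the plate's top (z = 62) up to z = 94 mm; its foot is a 3 mm flange 34 x 20 mm.
- tile: White glazed tile 180 x 140 x 8 mm, fixed on the bench to the left or right of the analyser; origin at the centre of its underside, x along its long side.
- pellet: Pressed soil pellet: flat disc 40 mm in diameter and 8 mm thick, brown powder 33 mm across in an aluminium ring, the same on both faces. Lies flat on the tile at the start. Origin at the centre of its underside, z up. 20 to 45 g.
- backing_weight: Plain steel disc 36 mm in diameter and 12 mm thick. Lies flat on the tile at the start, about 0.1 m from the pellet. Origin at the centre of its underside, z up. 65 to 130 g.
- pocket_balance: Bystander: black pocket balance with clear cover, 131 x 80 x 28 mm, on the side of the analyser where the tile is not. Origin at the centre of its underside.
- dropper_bottle: Bystander: white dropper bottle, 33 mm in diameter, 70 mm tall, standing behind on the left. Origin at the centre of its underside.
- vial: Bystander: sample vial, 22 mm in diameter, 60 mm tall, standing behind on the left. Origin at the centre of its underside.
- beaker: Bystander: small beaker, 52 mm in diameter, 63 mm tall, standing behind on the right. Origin at the centre of its underside.
There are look-alikes about, which are no part of the job. Leave any green or orange look-alike of the pellet alone.

How it is judged:
By the outcome, as a careful person would: the job done as asked, in the order asked, and still so for the second after the job is handed in, with the robot touching nothing.
It also fails if it takes over 70 s, if anything falls off the work surface, if the arm or the gripper's body presses on something with over 40 N, if the wrist force passes 120 N, or if a joint passes its speed limit or range.

## Working session

There is one attempt and no reset: what is moved stays moved. The work goes in short steps, Python scripts to look and compute and a shell command to move; the robot and the scene stay as the last step left them, time stands still between calls to the robot, and variables do not carry over. Pictures are saved under pics/ and viewed, and the job is handed in when it is done.

```bash
ls; mkdir -p pics
python3 - <<'E'
from cell import env
import cv2,json
o=env.get_obs();print(o)
for n in("scene","top"):
    c=env.read_camera(n);cv2.imwrite(f"pics/{n}0.png",c["pixels"][:,:,::-1])
    print(n,c["intrinsics"],c["D"],c["R"],c["t"])
E
```

```text
pics
{'time_s': 0.0, 'qpos': array([-70.52701266,  18.44014632,  -4.0133922 ,  83.17615068,
         1.29619151,  78.53887566,  -3.25976568]), 'joint_velocities': array([-0.00051246, -0.01203017,  0.04109686, -0.02114674, -0.07906616,
        0.05837751,  0.01924066]), 'effort': array([-4.64404475e-04, -4.91294575e+01, -4.04298278e-01, -3.12526846e+01,
       -6.38725958e-02,  4.38307668e-02,  1.67934240e-04]), 'tool_pos': array([0.20793637, 0.61531069, 0.24643791]), 'tool_rot': array([-1.79890127e+02,  7.54614075e-03,  1.61335239e+02]), 'force': array([-0.16385129,  0.28061767,  0.18956715]), 'wrist_torque': array([-0.00783105,  0.01105247, -0.0062569 ]), 'grip_width': 0.08729592363760254}
scene [[462.23236773   0.         285.13822129]
 [  0.         462.23236773 210.68454868]
 [  0.           0.           1.        ]] [-0.14789244  0.          0.          0.          0.        ] [[-0.61942894 -0.7848972  -0.01562614]
 [-0.54624931  0.4452168  -0.70950243]
 [ 0.56384349 -0.43095057 -0.70452972]] [0.32998523 0.43691419 1.23379753]
top [[537.44203808   0.         282.07721742]
 [  0.         537.44203808 203.14075327]
 [  0.           0.           1.        ]] [-0.04293402  0.          0.          0.          0.        ] [[ 0.02765192 -0.99955242  0.0114159 ]
 [-0.99207479 -0.02884178 -0.12229375]
 [ 0.12256827 -0.00794377 -0.99242829]] [-0.05911476  0.56706027  1.42344811]
```

View pics/scene0.png

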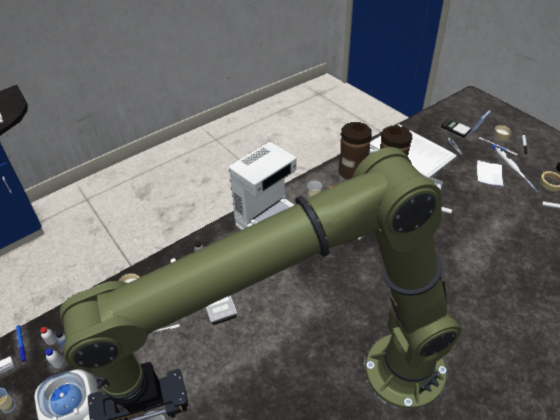

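View pics/top0.png

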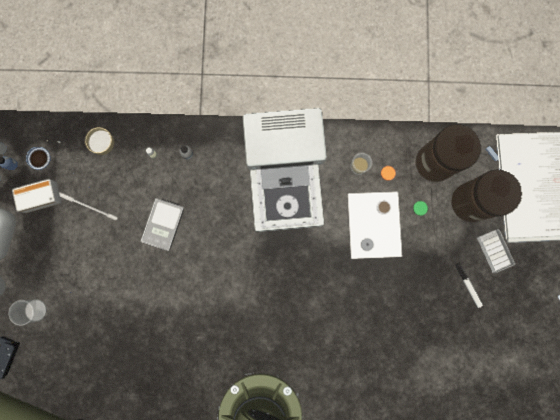

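The top view shows the analyser with its window at about (287,206) and the tile at about (375,225). The balance is at (162,224). Things that could be taken for the pellet:
- brown disc on the tile (384,207)
- grey disc on the tile (367,244), which should be the weight
- orange disc (388,173)
- green disc (420,208)
- cup or ring with a pale top (99,140)

I choose the brown disc with an aluminium ring, on the tile. Next is a close crop to check it.

Run:
```python
import cv2
im=cv2.imread("pics/top0.png")
cv2.imwrite("pics/crop_a.png",cv2.resize(im[100:270,235:440],None,fx=3.8,fy=3.5,interpolation=cv2.INTER_CUBIC)[:600,:800])
cv2.imwrite("pics/crop_b.png",cv2.resize(im[185:265,340:440],None,fx=7,fy=7,interpolation=cv2.INTER_NEAREST))
```

```text
(no output)
```

View pics/crop_a.png

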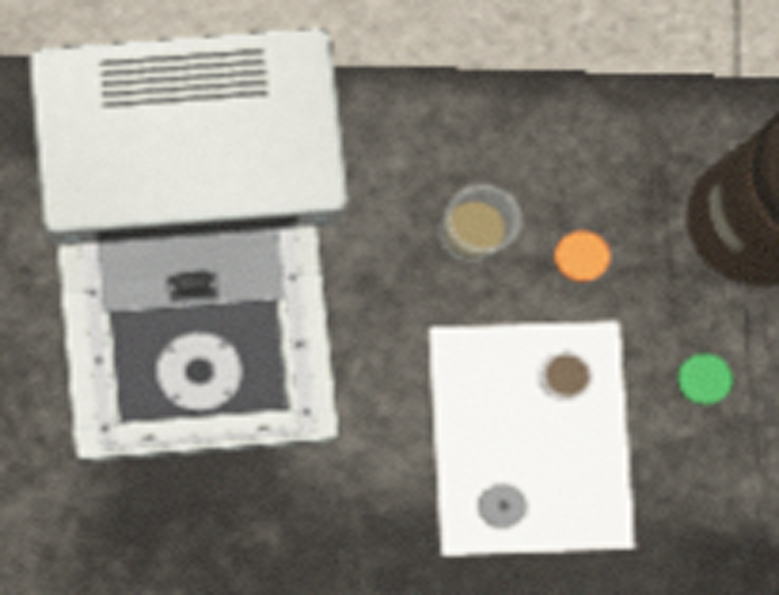

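View pics/crop_b.png

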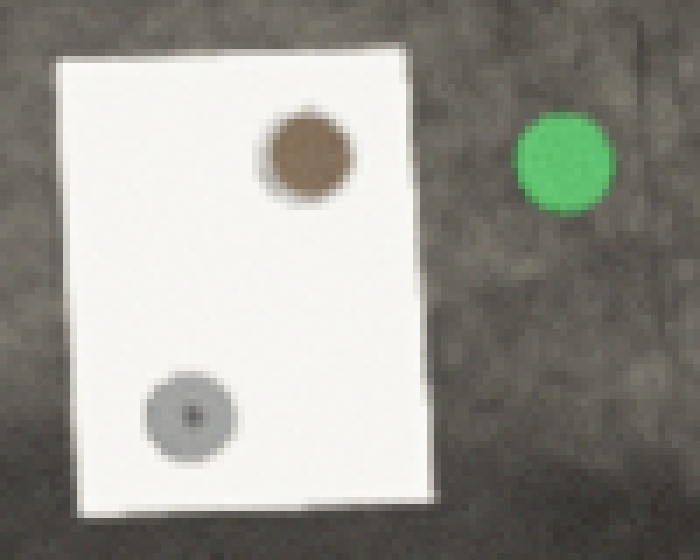

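The crops confirm the choice. The brown disc with a pale ring at (384,207) is the pellet, and the grey disc at (367,244) is the weight. Next I measure.

```bash
cat > h.py <<'E'
import numpy as np,cv2
from cell import env
def cast(c,uv,z):
    uv=np.asarray(uv,float).reshape(-1,1,2)
    n=cv2.undistortPoints(uv,np.array(c["intrinsics"]),np.array(c["D"])).reshape(-1,2)
    R=np.array(c["R"]);t=np.array(c["t"]);C=-R.T@t
    d=np.c_[n,np.ones(len(n))]@R
    return C+d*((z-C[2])/d[:,2])[:,None]
def proj(c,X):
    r=cv2.Rodrigues(np.array(c["R"]))[0]
    return cv2.projectPoints(np.asarray(X,float).reshape(-1,1,3),r,np.array(c["t"]),np.array(c["intrinsics"]),np.array(c["D"]))[0].reshape(-1,2)
def cen(w,x0,y0):
    yy,xx=np.mgrid[:w.shape[0],:w.shape[1]]
    return np.array([(w*xx).sum()/w.sum()+x0,(w*yy).sum()/w.sum()+y0])
def blob(mask,seed):
    n,l,s,c=cv2.connectedComponentsWithStats(mask.astype(np.uint8))
    k=min([i for i in range(1,n) if s[i,4]>8],key=lambda i:np.hypot(*(c[i]-seed)))
    return l==k,c[k],s[k]
E
python3 - <<'E'
from h import *
c=env.read_camera("top");p=c["pixels"];g=p.astype(float);gray=g.mean(2)
# tile region
m,cc,s=blob(gray>215,(375,225));print("tile",cc,s)
def soft(x0,x1,y0,y1,bg,thr=25):
    w=np.clip(bg-gray[y0:y1,x0:x1],0,None);w[w<thr]=0;w=np.minimum(w,60);return cen(w,x0,y0)
pe=soft(374,394,197,217,240);we=soft(357,377,234,254,240)
br=(g[...,0]-g[...,2])>25
mb,cb,sb=blob(br,(384,207));print("pel",pe,"brown",cb,sb)
print("we",we)
print("pellet",cast(c,pe,.014),cast(c,cb,.016),"weight",cast(c,we,.019))
w=soft(281,294,199,213,150);print("win",w)
mk,ck,sk=blob((gray<90)[190:225,270:305],(17,16));print(ck+[270,190],sk)
print("window",cast(c,w,.03),cast(c,ck+[270,190],.03))
mp,cp,sp=blob(((gray>140))[190:220,270:305],(17,16));print("plate ring",cp+[270,190],sp)
# tile corners
cnt=max(cv2.findContours(m.astype(np.uint8),cv2.RETR_EXTERNAL,2)[0],key=len)
r=cv2.minAreaRect(cnt);print(r,cast(c,cv2.boxPoints(r),.008))
cv2.imwrite("pics/an.png",cv2.resize(p[160:235,245:330,::-1],None,fx=8,fy=8,interpolation=cv2.INTER_CUBIC))
E
```

```text
tile [374.14676359 224.77639322] [ 348  192   53   66 2889]
pel [383.36905853 206.97960078] brown [383.87755102 206.7755102 ] [379 202  11  11  98]
we [366.69806701 244.20141753]
pellet [[ 0.56857197 -0.32308295  0.014     ]] [[ 0.56893588 -0.32409237  0.016     ]] weight [[ 0.46442923 -0.27694747  0.019     ]]
win [286.96287444 205.53537285]
[286.88888889 205.51851852] [14 13  6  6 27]
window [[ 0.56296441 -0.05653125  0.03      ]] [[ 0.56300476 -0.05632866  0.03      ]]
plate ring [286.93484419 205.6203966 ] [  6   5  23  22 353]
((374.3536071777344, 224.71823120117188), (64.3320083618164, 49.61553955078125), 86.98721313476562) [[ 0.60301046 -0.2251753   0.008     ]
 [ 0.61442918 -0.36345713  0.008     ]
 [ 0.43643931 -0.37315339  0.008     ]
 [ 0.42571107 -0.23677928  0.008     ]]
```

View pics/an.png

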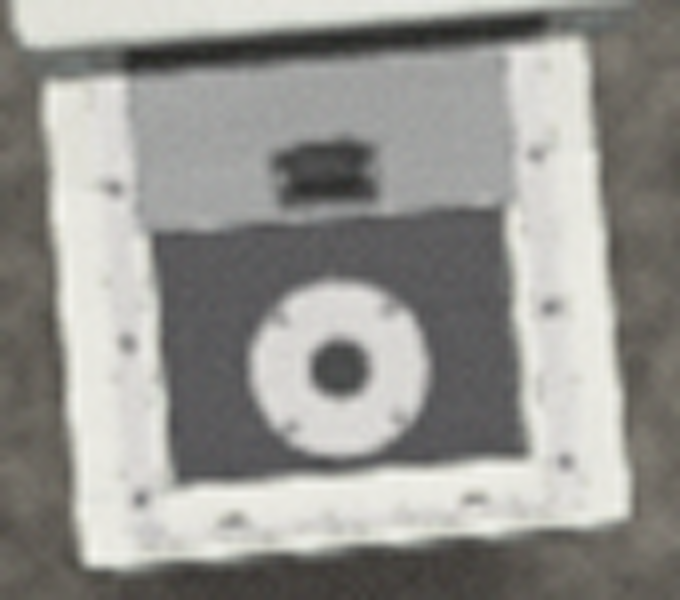

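Run:
```python
from h import *
c=env.read_camera("top");g=c["pixels"].astype(float).mean(2)
# front deck edge: for each column, subpixel crossing going up from the bench
P=[]
for x in range(262,318):
    for y in range(236,215,-1):
        if g[y,x]<150<=g[y-1,x]:
            P.append((x,y-(150-g[y,x])/(g[y-1,x]-g[y,x])));break
def line(P,z,k,thr=.003):
    W=cast(c,P,z)[:,:2]
    vx,vy,x,y=cv2.fitLine(W.astype(np.float32),cv2.DIST_HUBER,0,.001,.001).ravel()
    res=(W-[x,y])@[-vy,vx]
    print(k,len(P),"dir deg",np.degrees(np.arctan2(vy,vx)),"pt",x,y,"rms",res.std());return vx,vy,x,y
line(P,.056,"front deck(x=-62)")
for k,rng,lo in (("right deck (y=-92)",range(330,310,-1),None),("left deck(y=92)",range(245,270),None)):
    Q=[]
    for y in range(185,222):
        xs=list(rng)
        for a,b in zip(xs,xs[1:]):
            if g[y,a]<150<=g[y,b]:
                Q.append((a+(b-a)*(150-g[y,a])/(g[y,b]-g[y,a]),y));break
    line(Q,.056,k)
# shield front edge
S=[]
for x in list(range(267,276))+list(range(296,306)):
    for y in range(180,195):
        if g[y,x]>125>=g[y+1,x]: S.append((x,y+(g[y,x]-125)/(g[y,x]-g[y+1,x])));break
line(S,.062,"shield front edge")
gr=(g<100)[176:188,276:295];m,cc,s=blob(gr,(10,5));cc=cc+[276,176];print("grip blob",cc,s,cast(c,cc,.09))
```

```text
front deck(x=-62) 56 dir deg -83.508255 pt 0.50207263 -0.07744999 rms 0.0005870607869717248
right deck (y=-92) 37 dir deg 6.828901 pt 0.56406885 -0.1494122 rms 0.00043843961614796614
left deck(y=92) 37 dir deg 6.890548 pt 0.57399917 0.038055032 rms 0.00043290867707446146
shield front edge 19 dir deg -83.16659 pt 0.6084522 -0.044899404 rms 0.0005918650410124174
grip blob [285.14285714 181.22077922] [ 3  2 13  8 77] [[ 0.61991292 -0.04901375  0.09      ]]
```

Analyser yaw is about 6.75° and the window is at (0.563, -0.056). Two independent measurements put the window on the deck midline. First I lift, then swing over in an arc.

```bash
python3 -m creep '[{"tz":-0.03},{"tz":-0.05},{"tz":-0.05},{"tz":-0.03},{"tx":-0.03,"rz":2.65},{"tx":-0.06,"ty":-0.0028,"rz":5.3},{"tx":-0.06,"ty":-0.0028,"rz":5.3},{"tx":-0.06,"ty":-0.0028,"rz":5.3},{"tx":-0.06,"ty":-0.0028,"rz":5.3},{"tx":-0.06,"ty":-0.0028,"rz":5.3},{"tx":-0.06,"ty":-0.0028,"rz":5.3},{"tx":-0.06,"ty":-0.0028,"rz":5.3}]' 0.062 8
```

```text
$[0]: bad value
```

```bash
python3 -m creep '[{"tx":0,"ty":0,"tz":-0.03,"rx":0,"ry":0,"rz":0},{"tx":0,"ty":0,"tz":-0.05,"rx":0,"ry":0,"rz":0},{"tx":0,"ty":0,"tz":-0.05,"rx":0,"ry":0,"rz":0},{"tx":0,"ty":0,"tz":-0.03,"rx":0,"ry":0,"rz":0}]' 0.062 8
```

```text
time_s: 0.7
tool_pos: [0.2081, 0.6161, 0.4106]
tool_rot: [179.8, -0.0, 161.3]
force: [0.3, 0.7, 0.1]
grip_width: 0.0632
```

```bash
python3 -m creep '[{"tx":-0.03,"ty":0,"tz":0,"rx":0,"ry":0,"rz":2.65},{"tx":-0.06,"ty":-0.0028,"tz":0,"rx":0,"ry":0,"rz":5.3},{"tx":-0.06,"ty":-0.0028,"tz":0,"rx":0,"ry":0,"rz":5.3},{"tx":-0.06,"ty":-0.0028,"tz":0,"rx":0,"ry":0,"rz":5.3},{"tx":-0.06,"ty":-0.0028,"tz":0,"rx":0,"ry":0,"rz":5.3},{"tx":-0.06,"ty":-0.0028,"tz":0,"rx":0,"ry":0,"rz":5.3},{"tx":-0.06,"ty":-0.0028,"tz":0,"rx":0,"ry":0,"rz":5.3},{"tx":-0.06,"ty":-0.0028,"tz":0,"rx":0,"ry":0,"rz":5.3}]' - -
```

```text
time_s: 1.7
tool_pos: [0.5555, 0.3376, 0.4055]
tool_rot: [-179.8, 0.1, 121.2]
force: [0.6, 0.7, 0.2]
grip_width: 0.0618
```

```bash
python3 -m creep '[{"tx":-0.06,"ty":-0.0028,"tz":0,"rx":0,"ry":0,"rz":5.3},{"tx":-0.06,"ty":-0.0028,"tz":0,"rx":0,"ry":0,"rz":5.3},{"tx":-0.06,"ty":-0.0028,"tz":0,"rx":0,"ry":0,"rz":5.3},{"tx":-0.06,"ty":-0.0028,"tz":0,"rx":0,"ry":0,"rz":5.3},{"tx":-0.06,"ty":-0.0028,"tz":0,"rx":0,"ry":0,"rz":5.3},{"tx":-0.06,"ty":-0.0028,"tz":0,"rx":0,"ry":0,"rz":5.3},{"tx":-0.06,"ty":-0.0028,"tz":0,"rx":0,"ry":0,"rz":5.3},{"tx":-0.06,"ty":-0.0028,"tz":0,"rx":0,"ry":0,"rz":5.3},{"tx":-0.06,"ty":-0.0028,"tz":0,"rx":0,"ry":0,"rz":5.3},{"tx":-0.06,"ty":-0.0028,"tz":0,"rx":0,"ry":0,"rz":5.3},{"tx":-0.05,"ty":-0.0028,"tz":0,"rx":0,"ry":0,"rz":5.3},{"tx":0,"ty":0,"tz":0,"rx":0,"ry":0,"rz":5},{"tx":0,"ty":0,"tz":0,"rx":0,"ry":0,"rz":10},{"tx":0,"ty":0,"tz":0,"rx":0,"ry":0,"rz":10},{"tx":0,"ty":0,"tz":0,"rx":0,"ry":0,"rz":10},{"tx":0,"ty":0,"tz":0,"rx":0,"ry":0,"rz":10},{"tx":0,"ty":0,"tz":0,"rx":0,"ry":0,"rz":8},{"tx":0,"ty":0,"tz":0,"rx":0,"ry":0,"rz":3.1},{"tx":0,"ty":0,"tz":0,"rx":0,"ry":0,"rz":0}]' - -
python3 - <<'E'
from h import *
c=env.read_camera("top");cv2.imwrite("pics/t1.png",c["pixels"][:,:,::-1]);c=env.read_camera("scene");cv2.imwrite("pics/s1.png",c["pixels"][:,:,::-1]);print(env.get_obs()["qpos"])
E
```

```text
time_s: 4.08
tool_pos: [0.5828, -0.2831, 0.4062]
tool_rot: [-180.0, 0.1, 7.1]
force: [-0.2, 0.1, 1.0]
grip_width: 0.062
[ -9.1700418   20.99087957  47.08731953  68.23889389 -15.2904741
  96.93767921 -48.78153738]
```

View pics/s1.png

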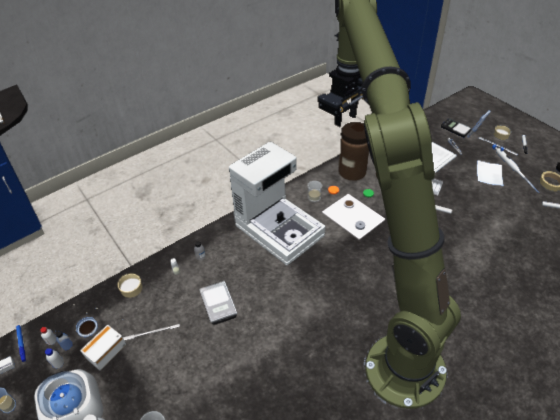

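View pics/t1.png

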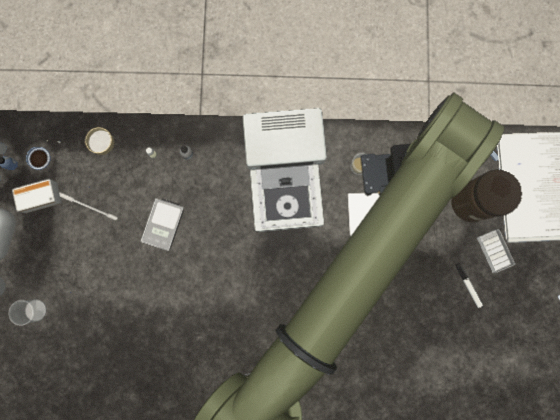

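Run:
```python
from h import *
ct=env.read_camera("top");cs=env.read_camera("scene")
b=cast(cs,[(352,178),(397,178)],0);print(b)
for z in(.12,.15,.18,.21):print(z,proj(cs,b+[0,0,z]))
def ray(c,uv):
    a,b=cast(c,uv,0)[0],cast(c,uv,1)[0];return a,(b-a)/np.linalg.norm(b-a)
def tri(u,v):
    a,d=ray(ct,u);b,e=ray(cs,v)
    s=np.linalg.lstsq(np.c_[d,-e],b-a,rcond=None)[0];return a+d*s[0],b+e*s[1]
print(tri((470,145),(360,20)))
```

```text
[[ 0.67240152 -0.44403409  0.        ]
 [ 0.56045213 -0.58249591  0.        ]]
0.12 [[354.65953387 153.70035385]
 [401.73302979 153.81479985]]
0.15 [[355.3541059  147.27127726]
 [402.96860844 147.42031001]]
0.18 [[356.06082869 140.6928742 ]
 [404.22554724 140.87928197]]
0.21 [[356.77981189 133.96121654]
 [405.50400627 134.18801909]]
(array([ 0.58424281, -0.31994527,  0.6932099 ]), array([ 0.58824389, -0.31601418,  0.69275905]))
```

```bash
cat > goto.py <<'E'
import sys
from h import *
from scipy.spatial.transform import Rotation as Ro
def delta(p,yaw,lean=0):
    o=env.get_obs();R=Ro.from_euler("xyz",o["tool_rot"],degrees=True)
    # target: down tool, yaw, then lean: tool z tilts forward (+tool x) by lean
    T=Ro.from_euler("z",yaw,degrees=True)*Ro.from_euler("x",180,degrees=True)*Ro.from_euler("y",lean,degrees=True)
    print("shift tool",np.round(R.inv().apply(np.array(p)-o["tool_pos"]),4),"turn",np.round((R.inv()*T).as_rotvec(degrees=True),2),"t",o["time_s"],"F",np.round(o["force"],1),"w",round(o["grip_width"],4))
if __name__=="__main__":
    a=list(map(float,sys.argv[1:]));delta(a[:3],*a[3:])
E
python3 goto.py .569 -.324 .12 6.75
```

```text
shift tool [-0.0194  0.0397  0.2871] turn [-0.01  0.04  0.42] t 4.275 F [-0.4  0.3  0.2] w 0.0622
```

```bash
python3 -m creep '[{"tx":-0.005,"ty":0.01,"tz":0.02,"rx":0,"ry":0,"rz":0.4},{"tx":-0.005,"ty":0.01,"tz":0.05,"rx":0,"ry":0,"rz":0},{"tx":-0.005,"ty":0.01,"tz":0.05,"rx":0,"ry":0,"rz":0},{"tx":-0.0044,"ty":0.0097,"tz":0.05,"rx":0,"ry":0,"rz":0},{"tx":0,"ty":0,"tz":0.05,"rx":0,"ry":0,"rz":0},{"tx":0,"ty":0,"tz":0.045,"rx":0,"ry":0,"rz":0},{"tx":0,"ty":0,"tz":0.022,"rx":0,"ry":0,"rz":0},{"tx":0,"ty":0,"tz":0,"rx":0,"ry":0,"rz":0},{"tx":0,"ty":0,"tz":0,"rx":0,"ry":0,"rz":0}]' - -
python3 goto.py .569 -.324 .034 6.75
python3 - <<'E'
from h import *
c=env.read_camera("scene");cv2.imwrite("pics/s2.png",cv2.resize(c["pixels"][100:260,230:450,::-1],None,fx=3.5,fy=3.5));
print(env.get_obs()["qpos"])
E
```

```text
time_s: 5.4
tool_pos: [0.5705, -0.3244, 0.1227]
tool_rot: [179.9, -0.2, 6.8]
force: [0.1, 0.3, 0.3]
grip_width: 0.0625
shift tool [-0.0017 -0.0008  0.0887] turn [ 0.11 -0.16  0.04] t 5.4 F [0.1 0.3 0.3] w 0.0625
[ -5.49079377  28.92742179  43.56750276  92.06380552 -21.21506021
  67.35038325 -40.50024796]
```

View pics/s2.png

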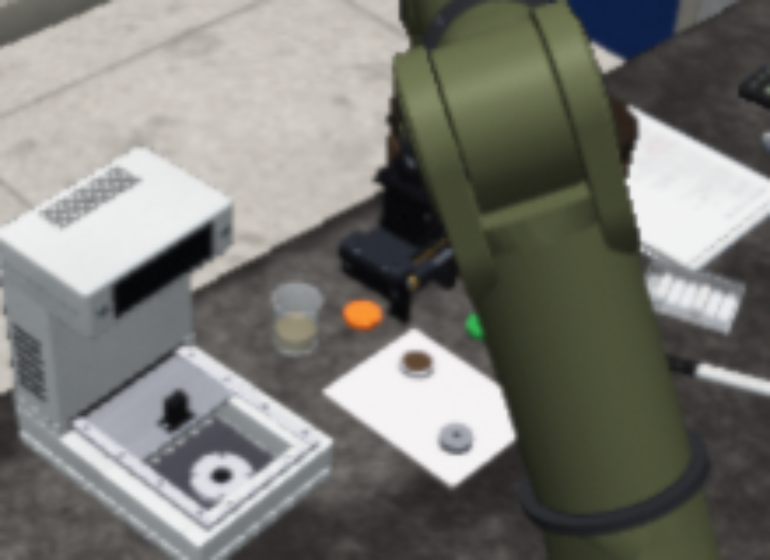

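The scene view shows the gripper above and behind the tile, with the brown pellet at about (349,204) and the weight at about (360,225). I cross-check positions from this camera.

Run:
```python
from h import *
c=env.read_camera("scene");g=c["pixels"].astype(float);gr=g.mean(2)
m,cc,s=blob((g[...,0]-g[...,2]>20)&(gr<170),(349,204));print(cc,s,cast(c,cc,.016))
w=np.clip(220-gr[216:234,350:369],0,60);w[w<25]=0;k=cen(w,350,216);print(k,cast(c,k,.014))
m,cc,s=blob(gr[228:242,283:302]<90,(9,7));cc=cc+[283,228];print(cc,s,cast(c,cc,.03))
```

```text
[348.67647059 202.91176471] [345 201   8   5  34] [[ 0.56756523 -0.32319552  0.016     ]]
[359.92166957 225.93125297] [[ 0.46050797 -0.27485532  0.014     ]]
[292.93333333 235.4       ] [ 8  6  5  4 15] [[ 0.562076   -0.05716976  0.03      ]]
```

```bash
python3 -m creep '[{"tx":-0.0015,"ty":-0.0007,"tz":0.02,"rx":0.1,"ry":-0.15,"rz":0},{"tx":0,"ty":0,"tz":0.025,"rx":0,"ry":0,"rz":0},{"tx":0,"ty":0,"tz":0.02,"rx":0,"ry":0,"rz":0},{"tx":0,"ty":0,"tz":0.015,"rx":0,"ry":0,"rz":0},{"tx":0,"ty":0,"tz":0,"rx":0,"ry":0,"rz":0},{"tx":0,"ty":0,"tz":0,"rx":0,"ry":0,"rz":0}]' - -
python3 goto.py .5687 -.3238 .0355 6.75
```

```text
time_s: 6.25
tool_pos: [0.5681, -0.3233, 0.0412]
tool_rot: [-179.9, 0.1, 6.8]
force: [0.1, -0.9, 0.6]
grip_width: 0.0617
shift tool [0.0006 0.0005 0.0057] turn [-0.06  0.1   0.03] t 6.25 F [ 0.1 -0.9  0.6] w 0.0617
```

```bash
python3 -m creep '[{"tx":0.0005,"ty":0.0003,"tz":0.0055,"rx":0,"ry":0,"rz":0},{"tx":0,"ty":0,"tz":0,"rx":0,"ry":0,"rz":0},{"tx":0,"ty":0,"tz":0,"rx":0,"ry":0,"rz":0}]' - -
python3 goto.py .5687 -.3238 .0355 6.75
python3 - <<'E'
from h import *
c=env.read_camera("scene");cv2.imwrite("pics/s3.png",cv2.resize(c["pixels"][170:250,310:400,::-1],None,fx=7,fy=7,interpolation=cv2.INTER_CUBIC));print(env.get_obs()["tool_pos"])
E
```

```text
time_s: 6.62
tool_pos: [0.5683, -0.3232, 0.0352]
tool_rot: [-179.9, 0.1, 6.8]
force: [-0.5, 0.0, 0.7]
grip_width: 0.0615
shift tool [ 0.0003  0.0007 -0.0003] turn [-0.1   0.13  0.04] t 6.625 F [-0.5  0.   0.7] w 0.0615
[ 0.56832648 -0.32315426  0.0352683 ]
```

View pics/s3.png

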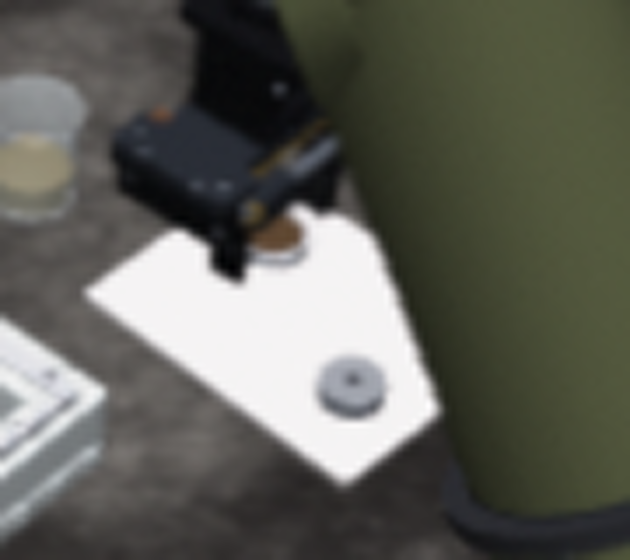

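The left finger stands beside the pellet at about (343,207) and the pellet lies between the jaws. I close on it.

```bash
python3 -m creep '[{"tx":0,"ty":0,"tz":0,"rx":0,"ry":0,"rz":0},{"tx":0,"ty":0,"tz":0,"rx":0,"ry":0,"rz":0},{"tx":0,"ty":0,"tz":0,"rx":0,"ry":0,"rz":0},{"tx":0,"ty":0,"tz":0,"rx":0,"ry":0,"rz":0},{"tx":0,"ty":0,"tz":0,"rx":0,"ry":0,"rz":0},{"tx":0,"ty":0,"tz":0,"rx":0,"ry":0,"rz":0}]' 0.03 12
python3 goto.py .5687 -.3238 .0355 6.75
```

```text
time_s: 7.42
tool_pos: [0.5682, -0.3231, 0.0351]
tool_rot: [-179.9, 0.1, 6.8]
force: [0.7, 0.3, 0.1]
grip_width: 0.0394
shift tool [ 0.0004  0.0007 -0.0004] turn [-0.1   0.15  0.04] t 7.425 F [0.7 0.3 0.1] w 0.0394
```

```bash
python3 -m creep '[{"tx":0,"ty":0,"tz":-0.005,"rx":0,"ry":0,"rz":0},{"tx":0,"ty":0,"tz":-0.015,"rx":0,"ry":0,"rz":0},{"tx":0,"ty":0,"tz":-0.025,"rx":0,"ry":0,"rz":0},{"tx":0,"ty":0,"tz":-0.03,"rx":0,"ry":0,"rz":0},{"tx":0,"ty":0,"tz":-0.03,"rx":0,"ry":0,"rz":0},{"tx":0,"ty":0,"tz":-0.015,"rx":0,"ry":0,"rz":0},{"tx":0,"ty":0,"tz":0,"rx":0,"ry":0,"rz":0},{"tx":0,"ty":0,"tz":0,"rx":0,"ry":0,"rz":0}]' - -
python3 goto.py .5628 -.0565 .157 6.75
python3 - <<'E'
from h import *
c=env.read_camera("scene");cv2.imwrite("pics/s4.png",cv2.resize(c["pixels"][130:230,300:400,::-1],None,fx=6,fy=6,interpolation=cv2.INTER_CUBIC))
E
```

```text
time_s: 8.43
tool_pos: [0.568, -0.3228, 0.1539]
tool_rot: [-179.8, 0.2, 6.8]
force: [0.1, 0.5, 0.4]
grip_width: 0.0393
shift tool [ 0.0263 -0.265  -0.0024] turn [-0.17  0.23  0.04] t 8.425 F [0.1 0.5 0.4] w 0.0393
```

View pics/s4.png

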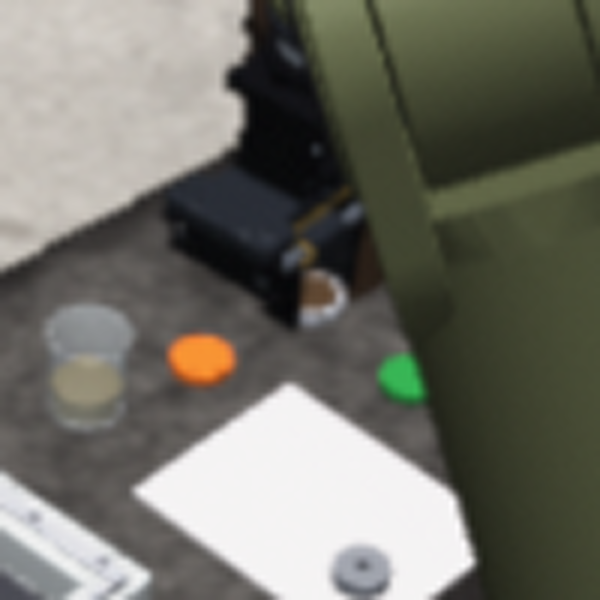

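The pellet is held at about (352,179). I check that it is level by projecting a level disc.

```bash
cat > lev.py <<'E'
from h import *
def level(name,x0,x1,y0,y1,zoff=-.0195,s=14):
    c=env.read_camera(name);o=env.get_obs();P=o["tool_pos"]
    im=cv2.resize(c["pixels"][y0:y1,x0:x1,::-1],None,fx=s,fy=s,interpolation=cv2.INTER_CUBIC)
    a=np.linspace(0,2*np.pi,60)
    for r,z,col in((.0165,zoff,(255,0,255)),(.02,zoff,(255,255,0)),(.02,zoff-.008,(0,255,255))):
        X=np.c_[P[0]+r*np.cos(a),P[1]+r*np.sin(a),0*a+P[2]+z]
        q=(proj(c,X)-[x0,y0]+.5)*s
        cv2.polylines(im,[q.round().astype(np.int32)],True,col,1)
    return im
E
python3 - <<'E'
from lev import *
cv2.imwrite("pics/l1.png",level("scene",325,375,160,200))
E
```

```text
(no output)
```

View pics/l1.png

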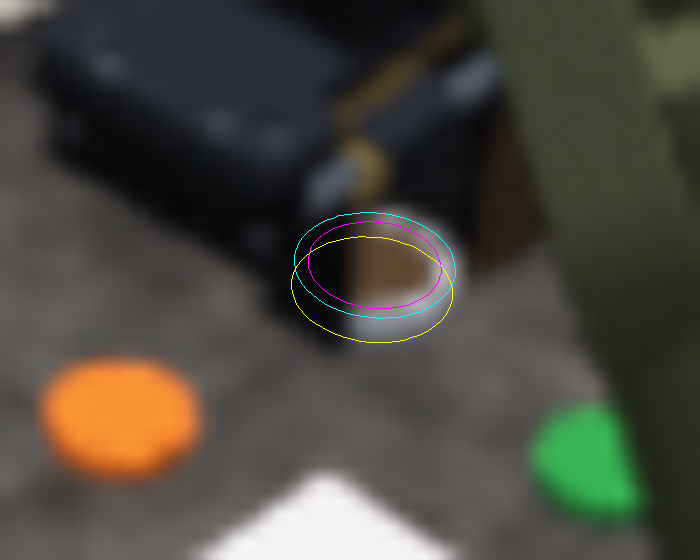

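Apart from a shift of about 1 px in the brown edge, the drawn level disc matches the held pellet, so it is level. Now I carry it to the window.

```bash
python3 -m creep '[{"tx":0.003,"ty":-0.015,"tz":0,"rx":-0.1,"ry":0.1,"rz":0},{"tx":0.003,"ty":-0.03,"tz":0,"rx":0,"ry":0.1,"rz":0},{"tx":0.003,"ty":-0.04,"tz":0,"rx":0,"ry":0,"rz":0},{"tx":0.003,"ty":-0.04,"tz":0,"rx":0,"ry":0,"rz":0},{"tx":0.003,"ty":-0.04,"tz":0,"rx":0,"ry":0,"rz":0},{"tx":0.003,"ty":-0.04,"tz":0,"rx":0,"ry":0,"rz":0},{"tx":0.004,"ty":-0.03,"tz":0,"rx":0,"ry":0,"rz":0},{"tx":0.004,"ty":-0.02,"tz":0,"rx":0,"ry":0,"rz":0},{"tx":0,"ty":-0.01,"tz":0,"rx":0,"ry":0,"rz":0},{"tx":0,"ty":0,"tz":0,"rx":0,"ry":0,"rz":0},{"tx":0,"ty":0,"tz":0,"rx":0,"ry":0,"rz":0}]' - -
python3 goto.py .5625 -.0567 .0575 6.75
python3 - <<'E'
from h import *
c=env.read_camera("scene");cv2.imwrite("pics/s5.png",cv2.resize(c["pixels"][80:270,210:400,::-1],None,fx=3.1,fy=3.1,interpolation=cv2.INTER_CUBIC))
from lev import *
cv2.imwrite("pics/l2.png",level("scene",265,325,200,245,s=12))
print(env.get_obs()["qpos"])
E
```

```text
time_s: 9.9
tool_pos: [0.5628, -0.0582, 0.1551]
tool_rot: [180.0, -0.1, 6.7]
force: [0.2, -0.7, -0.3]
grip_width: 0.0391
shift tool [-0.0002 -0.0016  0.0976] turn [ 0.03 -0.05 -0.05] t 9.9 F [ 0.2 -0.7 -0.3] w 0.0391
[-33.62255573  14.24177696  42.36113853 103.38240818 -10.42321801
  66.28648102 -71.25425362]
```

View pics/s5.png

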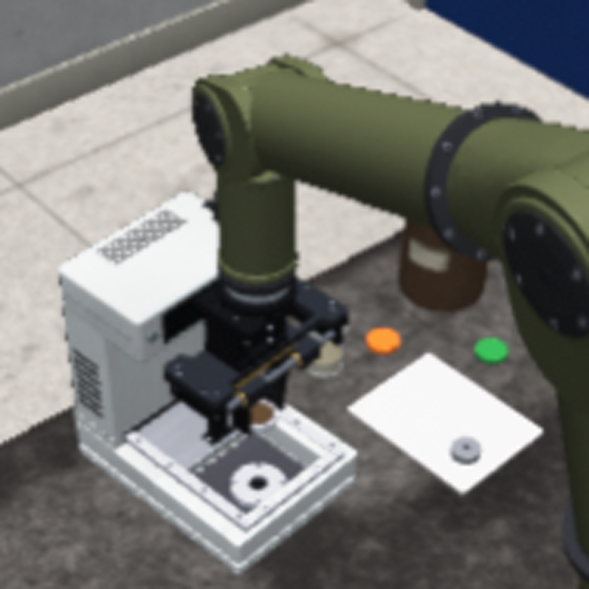

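View pics/l2.png

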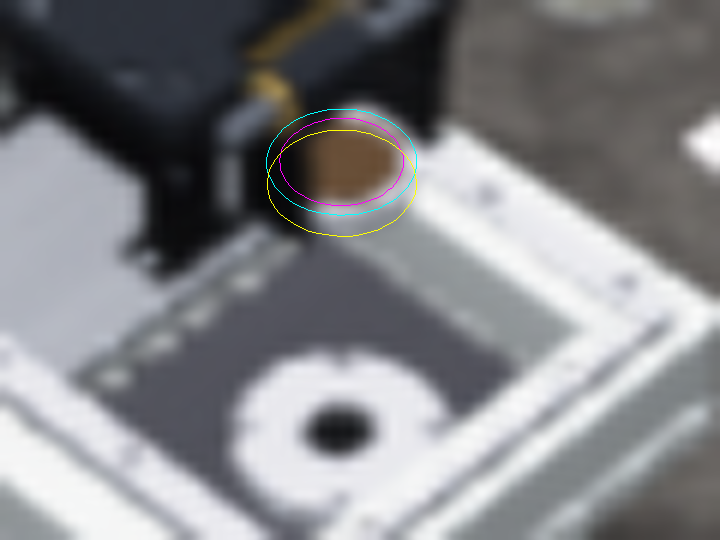

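The pellet is level over the well, and the wrist clears the head. I lower it.

```bash
python3 -m creep '[{"tx":-0.0008,"ty":-0.0015,"tz":0.015,"rx":0,"ry":0,"rz":0},{"tx":0,"ty":0,"tz":0.025,"rx":0,"ry":0,"rz":0},{"tx":0,"ty":0,"tz":0.025,"rx":0,"ry":0,"rz":0},{"tx":0,"ty":0,"tz":0.015,"rx":0,"ry":0,"rz":0},{"tx":0,"ty":0,"tz":0.006,"rx":0,"ry":0,"rz":0},{"tx":0,"ty":0,"tz":0.003,"rx":0,"ry":0,"rz":0},{"tx":0,"ty":0,"tz":0,"rx":0,"ry":0,"rz":0},{"tx":0,"ty":0,"tz":0,"rx":0,"ry":0,"rz":0}]' - -
python3 goto.py .562 -.0567 .0575 6.75
python3 - <<'E'
from lev import *
cv2.imwrite("pics/l3.png",level("scene",260,325,205,250,s=12))
E
```

```text
time_s: 11.0
tool_pos: [0.5627, -0.0557, 0.0668]
tool_rot: [-180.0, -0.1, 6.8]
force: [0.4, -0.4, 0.3]
grip_width: 0.0394
shift tool [-0.0008  0.0009  0.0093] turn [-0.   -0.13  0.04] t 11.0 F [ 0.4 -0.4  0.3] w 0.0394
```

View pics/l3.png

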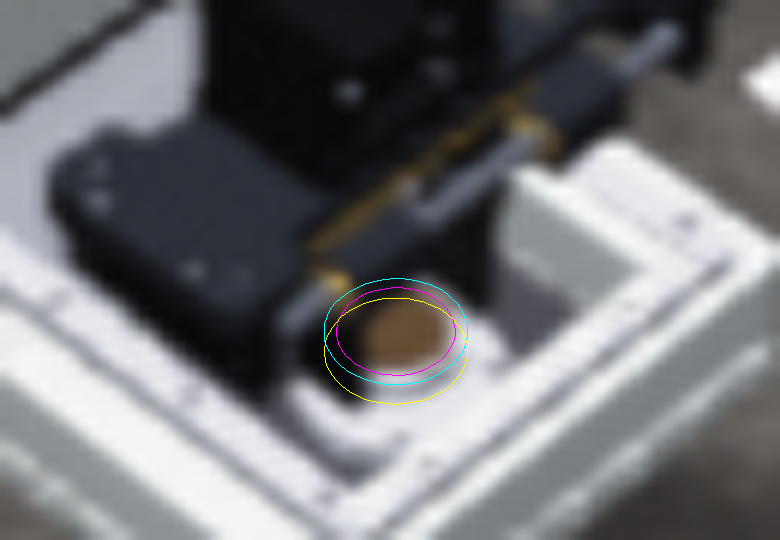

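```bash
python3 -m creep '[{"tx":-0.001,"ty":0.0008,"tz":0.003,"rx":0,"ry":0,"rz":0},{"tx":0,"ty":0,"tz":0.003,"rx":0,"ry":0,"rz":0},{"tx":0,"ty":0,"tz":0.002,"rx":0,"ry":0,"rz":0},{"tx":0,"ty":0,"tz":0.001,"rx":0,"ry":0,"rz":0},{"tx":0,"ty":0,"tz":0,"rx":0,"ry":0,"rz":0},{"tx":0,"ty":0,"tz":0,"rx":0,"ry":0,"rz":0}]' - -
python3 goto.py .562 -.0567 .0575 6.75
```

```text
time_s: 11.8
tool_pos: [0.5613, -0.0566, 0.0571]
tool_rot: [180.0, -0.1, 6.8]
force: [0.0, -0.7, -0.5]
grip_width: 0.0396
shift tool [ 0.0007  0.0002 -0.0004] turn [ 0.   -0.06  0.04] t 11.8 F [ 0.  -0.7 -0.5] w 0.0396
```

```bash
python3 -m creep '[{"tx":0,"ty":0,"tz":0,"rx":0,"ry":0,"rz":0},{"tx":0,"ty":0,"tz":0,"rx":0,"ry":0,"rz":0},{"tx":0,"ty":0,"tz":0,"rx":0,"ry":0,"rz":0},{"tx":0,"ty":0,"tz":-0.005,"rx":0,"ry":0,"rz":0},{"tx":0,"ty":0,"tz":-0.02,"rx":0,"ry":0,"rz":0},{"tx":0,"ty":0,"tz":-0.035,"rx":0,"ry":0,"rz":0},{"tx":0,"ty":0,"tz":-0.035,"rx":0,"ry":0,"rz":0},{"tx":0,"ty":0,"tz":-0.015,"rx":0,"ry":0,"rz":0},{"tx":0,"ty":0,"tz":0,"rx":0,"ry":0,"rz":0}]' 0.056 12
python3 - <<'E'
from h import *
c=env.read_camera("scene");cv2.imwrite("pics/s6.png",cv2.resize(c["pixels"][200:260,255:335,::-1],None,fx=9,fy=9,interpolation=cv2.INTER_CUBIC))
g=c["pixels"].astype(float)
m,cc,s=blob((g[...,0]-g[...,2]>25)[220:250,275:315],(17,14));cc=cc+[275,220];print(cc,s,cast(c,cc,.038))
E
python3 goto.py .4632 -.277 .157 6.75
```

```text
time_s: 12.92
tool_pos: [0.5619, -0.0566, 0.1684]
tool_rot: [-180.0, -0.2, 6.8]
force: [1.1, 0.3, 0.7]
grip_width: 0.056
[292.86666667 234.22222222] [14 11  9  7 45] [[ 0.56070439 -0.05581044  0.038     ]]
shift tool [-0.1233  0.2074  0.0098] turn [-0.03 -0.07  0.05] t 12.975 F [ 0.1 -0.7 -1.4] w 0.0562
```

View pics/s6.png

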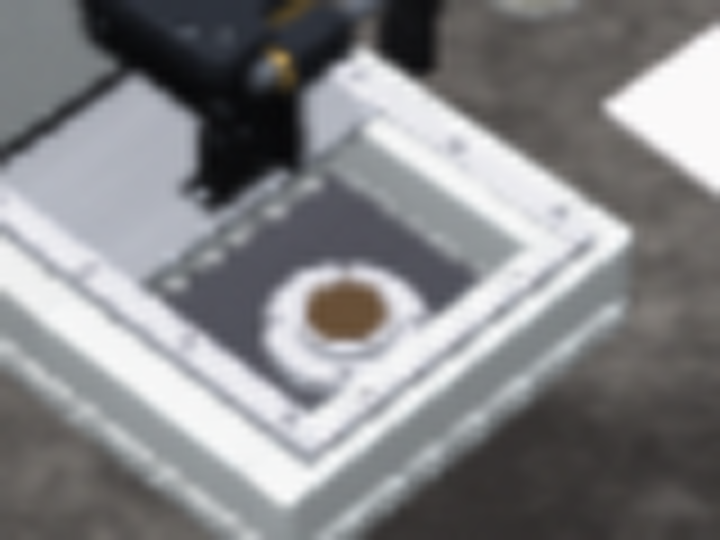

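The pellet lies flat on the window at about (293,234). Next I go to the weight.

```bash
python3 -m creep '[{"tx":-0.012,"ty":0.01,"tz":0,"rx":0,"ry":0,"rz":0},{"tx":-0.02,"ty":0.03,"tz":0,"rx":0,"ry":0,"rz":0},{"tx":-0.023,"ty":0.04,"tz":0,"rx":0,"ry":0,"rz":0},{"tx":-0.023,"ty":0.04,"tz":0,"rx":0,"ry":0,"rz":0},{"tx":-0.022,"ty":0.04,"tz":0,"rx":0,"ry":0,"rz":0},{"tx":-0.015,"ty":0.03,"tz":0,"rx":0,"ry":0,"rz":0},{"tx":-0.008,"ty":0.017,"tz":0,"rx":0,"ry":0,"rz":0},{"tx":0,"ty":0,"tz":0,"rx":0,"ry":0,"rz":0},{"tx":0,"ty":0,"tz":0,"rx":0,"ry":0,"rz":0}]' - -
python3 - <<'E'
from h import *
for n in("top","scene"):
    c=env.read_camera(n);cv2.imwrite(f"pics/{n}7.png",c["pixels"][100:300,200:440,::-1].repeat(3,0).repeat(3,1))
    g=c["pixels"].astype(float)
    if n=="top":
        m,cc,s=blob((g[...,0]-g[...,2]>25)[190:225,270:305],(17,16));cc=cc+[270,190]
        print("pellet",cc,s,cast(c,cc,.038))
E
python3 goto.py .4635 -.2765 .037 6.75
```

```text
time_s: 14.1
tool_pos: [0.4631, -0.2757, 0.1662]
tool_rot: [-179.9, 0.0, 6.8]
force: [-0.0, 0.4, 0.0]
grip_width: 0.0559
pellet [286.9223301  205.63106796] [ 12  10  11  12 103] [[ 0.56174643 -0.05629018  0.038     ]]
shift tool [-0.0004  0.0012  0.1295] turn [-0.05 -0.02  0.14] t 14.2 F [-1.2  0.3 -0.2] w 0.0564
```

View pics/top7.png

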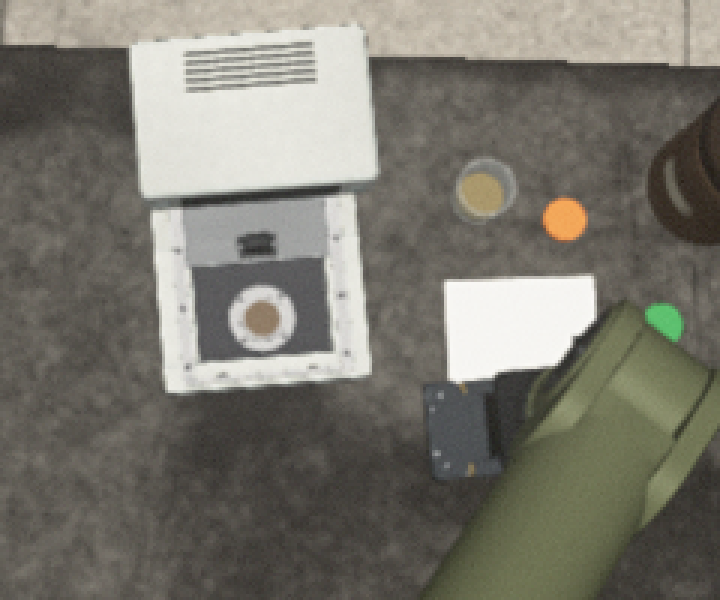

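View pics/scene7.png

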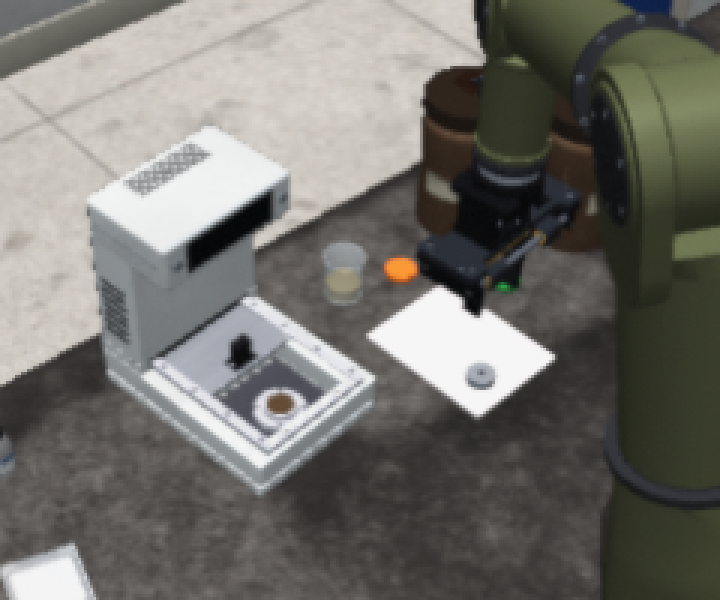

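```bash
python3 - <<'E'
from h import *
c=env.read_camera("scene");g=c["pixels"].astype(float).mean(2)
w=np.clip(230-g[215:236,350:371],0,60);w[w<25]=0;ys,xs=np.nonzero(w);print(xs.min()+350,xs.max()+350,ys.min()+215,ys.max()+215)
for X in((.4635,-.2765),(.4645,-.277)):
    a=np.linspace(0,2*np.pi,100)
    L=[proj(c,np.c_[X[0]+.018*np.cos(a),X[1]+.018*np.sin(a),0*a+z]) for z in(.008,.02)]
    q=np.vstack(L);print(X,q.min(0),q.max(0))
E
python3 -m creep '[{"tx":0,"ty":0.001,"tz":0.02,"rx":0,"ry":0,"rz":0},{"tx":0,"ty":0,"tz":0.035,"rx":0,"ry":0,"rz":0},{"tx":0,"ty":0,"tz":0.03,"rx":0,"ry":0,"rz":0},{"tx":0,"ty":0,"tz":0.015,"rx":0,"ry":0,"rz":0},{"tx":0,"ty":0,"tz":0,"rx":0,"ry":0,"rz":0},{"tx":0,"ty":0,"tz":0,"rx":0,"ry":0,"rz":0}]' 0.056 12
python3 goto.py .4637 -.2767 .036 6.75
python3 - <<'E'
from h import *
c=env.read_camera("scene");cv2.imwrite("pics/s8.png",cv2.resize(c["pixels"][190:250,320:400,::-1],None,fx=9,fy=9,interpolation=cv2.INTER_CUBIC))
E
```

```text
350 370 221 235
(0.4635, -0.2765) [354.33251987 220.31905613] [365.00278556 230.19144229]
(0.4645, -0.277) [354.23512278 220.09516408] [364.8998513 229.9605973]
time_s: 15.0
tool_pos: [0.4643, -0.2782, 0.0678]
tool_rot: [180.0, -0.1, 6.8]
force: [0.9, 0.4, -0.7]
grip_width: 0.0562
shift tool [-0.0005 -0.0015  0.0318] turn [ 0.05 -0.13  0.03] t 15.0 F [ 0.9  0.4 -0.7] w 0.0562
```

View pics/s8.png

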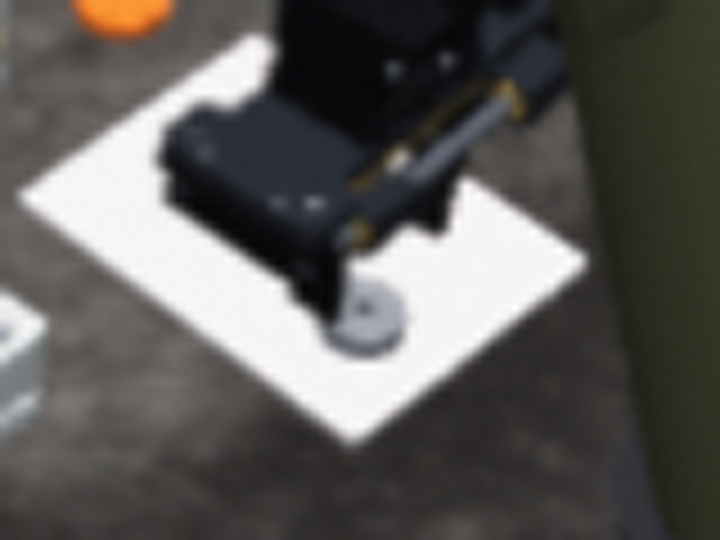

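The jaws are over the weight, whose centre is at about (361,225). I descend and grip.

```bash
python3 -m creep '[{"tx":-0.0003,"ty":-0.0013,"tz":0.012,"rx":0,"ry":0,"rz":0},{"tx":0,"ty":0,"tz":0.012,"rx":0,"ry":0,"rz":0},{"tx":0,"ty":0,"tz":0.007,"rx":0,"ry":0,"rz":0},{"tx":0,"ty":0,"tz":0,"rx":0,"ry":0,"rz":0},{"tx":0,"ty":0,"tz":0,"rx":0,"ry":0,"rz":0}]' - -
python3 goto.py .464 -.2768 .036 6.75
```

```text
time_s: 15.68
tool_pos: [0.4633, -0.2766, 0.0361]
tool_rot: [180.0, -0.1, 6.8]
force: [0.1, -0.6, 0.0]
grip_width: 0.056
shift tool [0.0006 0.0003 0.0001] turn [ 0.01 -0.06  0.02] t 15.675 F [ 0.1 -0.6  0. ] w 0.056
```

```bash
python3 -m creep '[{"tx":0.0006,"ty":0,"tz":0,"rx":0,"ry":0,"rz":0},{"tx":0,"ty":0,"tz":0,"rx":0,"ry":0,"rz":0},{"tx":0,"ty":0,"tz":0,"rx":0,"ry":0,"rz":0},{"tx":0,"ty":0,"tz":0,"rx":0,"ry":0,"rz":0},{"tx":0,"ty":0,"tz":0,"rx":0,"ry":0,"rz":0},{"tx":0,"ty":0,"tz":-0.005,"rx":0,"ry":0,"rz":0},{"tx":0,"ty":0,"tz":-0.02,"rx":0,"ry":0,"rz":0},{"tx":0,"ty":0,"tz":-0.04,"rx":0,"ry":0,"rz":0},{"tx":0,"ty":0,"tz":-0.04,"rx":0,"ry":0,"rz":0},{"tx":0,"ty":0,"tz":-0.02,"rx":0,"ry":0,"rz":0},{"tx":0,"ty":0,"tz":0,"rx":0,"ry":0,"rz":0}]' 0.026 20
python3 goto.py .5614 -.0565 .157 6.75
python3 - <<'E'
from h import *
c=env.read_camera("scene");cv2.imwrite("pics/s9.png",cv2.resize(c["pixels"][150:220,330:400,::-1],None,fx=8,fy=8,interpolation=cv2.INTER_CUBIC))
E
```

```text
time_s: 17.05
tool_pos: [0.4649, -0.277, 0.1634]
tool_rot: [179.9, -0.3, 6.8]
force: [0.1, 0.8, -1.5]
grip_width: 0.0349
shift tool [ 0.1219 -0.2076  0.0069] turn [ 0.06 -0.31  0.03] t 17.05 F [ 0.1  0.8 -1.5] w 0.0349
```

View pics/s9.png

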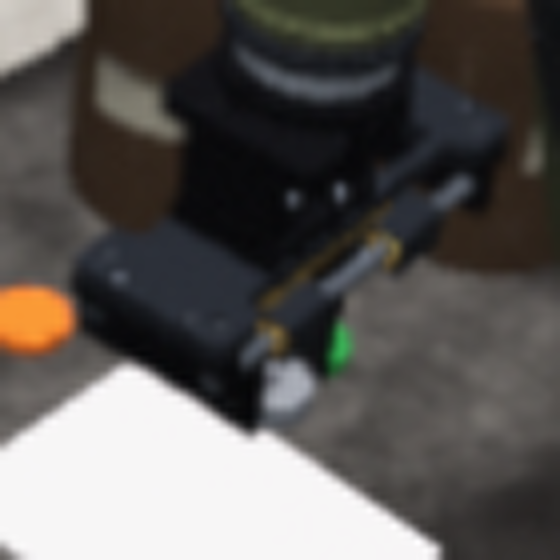

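```bash
python3 -m creep '[{"tx":0.006,"ty":-0.012,"tz":0,"rx":0,"ry":0,"rz":0},{"tx":0.017,"ty":-0.03,"tz":0,"rx":0,"ry":-0.1,"rz":0},{"tx":0.023,"ty":-0.04,"tz":0,"rx":0,"ry":0,"rz":0},{"tx":0.023,"ty":-0.04,"tz":0,"rx":0,"ry":0,"rz":0},{"tx":0.022,"ty":-0.038,"tz":0,"rx":0,"ry":0,"rz":0},{"tx":0.018,"ty":-0.028,"tz":0,"rx":0,"ry":0,"rz":0},{"tx":0.012,"ty":-0.018,"tz":0,"rx":0,"ry":0,"rz":0},{"tx":0,"ty":0,"tz":0,"rx":0,"ry":0,"rz":0},{"tx":0,"ty":0,"tz":0,"rx":0,"ry":0,"rz":0},{"tx":0,"ty":0,"tz":0,"rx":0,"ry":0,"rz":0}]' - -
python3 goto.py .5614 -.0565 .0755 6.75
python3 - <<'E'
from h import *
c=env.read_camera("scene");o=env.get_obs();P=o["tool_pos"];x0,y0,s=260,195,11
im=cv2.resize(c["pixels"][195:250,260:330,::-1],None,fx=s,fy=s,interpolation=cv2.INTER_CUBIC)
a=np.linspace(0,2*np.pi,60)
for z,col in((-.016,(255,255,0)),(-.028,(0,255,255))):
    X=np.c_[P[0]+.018*np.cos(a),P[1]+.018*np.sin(a),0*a+P[2]+z]
    cv2.polylines(im,[((proj(c,X)-[x0,y0]+.5)*s).round().astype(np.int32)],True,col,1)
cv2.imwrite("pics/l4.png",im)
E
```

```text
time_s: 18.35
tool_pos: [0.559, -0.0594, 0.161]
tool_rot: [180.0, 0.1, 6.6]
force: [-0.4, -0.9, -0.9]
grip_width: 0.035
shift tool [ 0.0028 -0.0026  0.0855] turn [ 0.01  0.05 -0.14] t 18.35 F [-0.4 -0.9 -0.9] w 0.035
```

View pics/l4.png

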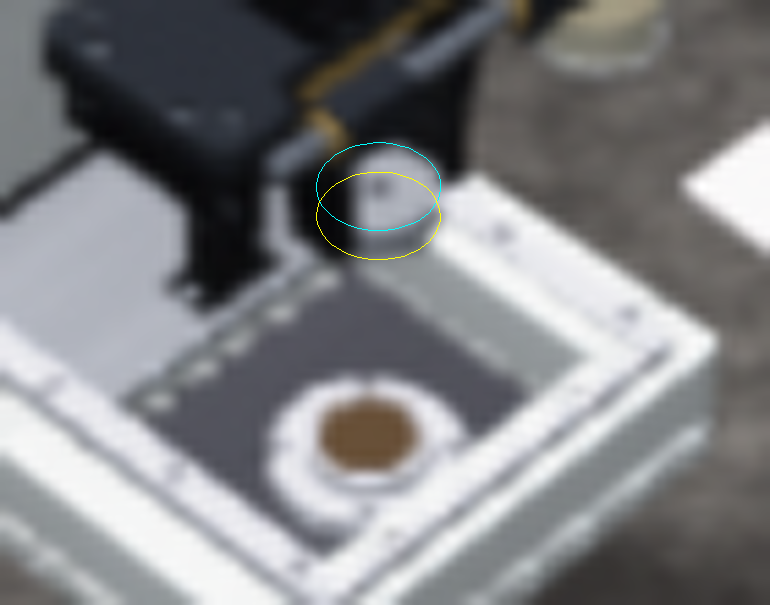

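The held weight matches the drawn level disc at about (295,212), and the pellet is below it. I lower.

```bash
python3 -m creep '[{"tx":0.0028,"ty":-0.0028,"tz":0.015,"rx":0,"ry":0,"rz":-0.1},{"tx":0,"ty":0,"tz":0.025,"rx":0,"ry":0,"rz":0},{"tx":0,"ty":0,"tz":0.022,"rx":0,"ry":0,"rz":0},{"tx":0,"ty":0,"tz":0.013,"rx":0,"ry":0,"rz":0},{"tx":0,"ty":0,"tz":0.006,"rx":0,"ry":0,"rz":0},{"tx":0,"ty":0,"tz":0.003,"rx":0,"ry":0,"rz":0},{"tx":0,"ty":0,"tz":0,"rx":0,"ry":0,"rz":0},{"tx":0,"ty":0,"tz":0,"rx":0,"ry":0,"rz":0}]' - -
python3 goto.py .5613 -.0562 .0665 6.75
```

```text
time_s: 19.4
tool_pos: [0.5624, -0.0544, 0.0775]
tool_rot: [-180.0, -0.0, 6.9]
force: [-0.2, -0.5, -1.6]
grip_width: 0.0351
shift tool [-0.0013  0.0017  0.011 ] turn [-0.01 -0.02  0.14] t 19.4 F [-0.2 -0.5 -1.6] w 0.0351
```

```bash
python3 -m creep '[{"tx":-0.0013,"ty":0.0016,"tz":0.003,"rx":0,"ry":0,"rz":0.1},{"tx":0,"ty":0,"tz":0.003,"rx":0,"ry":0,"rz":0},{"tx":0,"ty":0,"tz":0.003,"rx":0,"ry":0,"rz":0},{"tx":0,"ty":0,"tz":0.001,"rx":0,"ry":0,"rz":0},{"tx":0,"ty":0,"tz":0,"rx":0,"ry":0,"rz":0},{"tx":0,"ty":0,"tz":0,"rx":0,"ry":0,"rz":0}]' - -
python3 goto.py .5613 -.0562 .0665 6.75
python3 - <<'E'
from h import *
c=env.read_camera("scene");cv2.imwrite("pics/s10.png",cv2.resize(c["pixels"][205:250,260:325,::-1],None,fx=12,fy=12,interpolation=cv2.INTER_CUBIC))
E
```

```text
time_s: 20.15
tool_pos: [0.5609, -0.0561, 0.067]
tool_rot: [-180.0, 0.0, 6.8]
force: [0.5, -0.7, -1.8]
grip_width: 0.0351
shift tool [0.0004 0.0001 0.0005] turn [-0.    0.04  0.03] t 20.15 F [ 0.5 -0.7 -1.8] w 0.0351
```

View pics/s10.png

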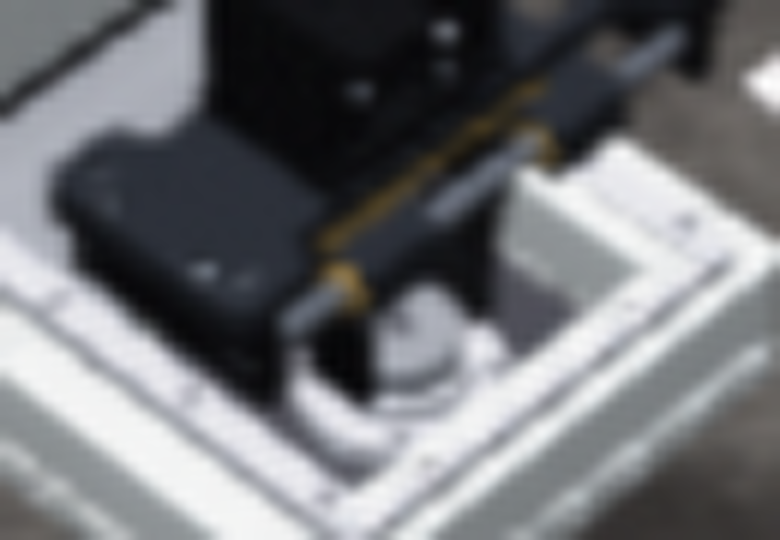

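The weight sits just over the pellet at about (295,234). One last 0.7 mm down, then release and lift.

```bash
python3 -m creep '[{"tx":0.0003,"ty":0,"tz":0.0007,"rx":0,"ry":0,"rz":0},{"tx":0,"ty":0,"tz":0,"rx":0,"ry":0,"rz":0}]' - -
python3 -m creep '[{"tx":0,"ty":0,"tz":0,"rx":0,"ry":0,"rz":0},{"tx":0,"ty":0,"tz":0,"rx":0,"ry":0,"rz":0},{"tx":0,"ty":0,"tz":0,"rx":0,"ry":0,"rz":0},{"tx":0,"ty":0,"tz":0,"rx":0,"ry":0,"rz":0},{"tx":0,"ty":0,"tz":-0.005,"rx":0,"ry":0,"rz":0},{"tx":0,"ty":0,"tz":-0.02,"rx":0,"ry":0,"rz":0},{"tx":0,"ty":0,"tz":-0.035,"rx":0,"ry":0,"rz":0},{"tx":0,"ty":0,"tz":-0.04,"rx":0,"ry":0,"rz":0},{"tx":0,"ty":0,"tz":-0.02,"rx":0,"ry":0,"rz":0},{"tx":0,"ty":0,"tz":0,"rx":0,"ry":0,"rz":0}]' 0.052 12
python3 - <<'E'
from h import *
c=env.read_camera("scene");cv2.imwrite("pics/s11.png",cv2.resize(c["pixels"][195:250,255:330,::-1],None,fx=10,fy=10,interpolation=cv2.INTER_CUBIC))
print(env.get_obs()["qpos"])
E
python3 goto.py .46 -.07 .25 6.75 35
```

```text
time_s: 20.45
tool_pos: [0.5612, -0.0561, 0.0662]
tool_rot: [-180.0, 0.0, 6.8]
force: [0.9, 0.1, -0.8]
grip_width: 0.0353
time_s: 21.7
tool_pos: [0.5627, -0.0564, 0.1892]
tool_rot: [-180.0, -0.3, 6.8]
force: [-0.5, 0.4, -0.1]
grip_width: 0.0521
[-36.06777718  12.33006121  44.54003985 101.56033941  -9.24089678
  69.75060066 -72.20013785]
shift tool [-0.1025  0.0017 -0.0627] turn [-4.000e-02  3.491e+01  2.000e-02] t 21.75 F [ 0.3 -0.3 -0.4] w 0.0522
```

View pics/s11.png

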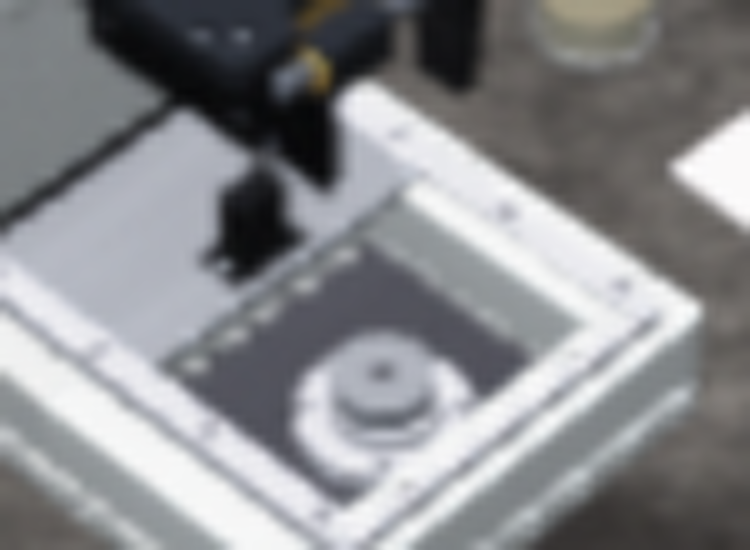

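The stack stands centred, with the weight at about (293,233) on the pellet. The grip is at about (280,217). I back away, then work out the grip position.

```bash
python3 -m creep '[{"tx":-0.02,"ty":0,"tz":-0.005,"rx":0,"ry":0,"rz":0},{"tx":-0.035,"ty":0,"tz":-0.01,"rx":0,"ry":3,"rz":0},{"tx":-0.035,"ty":0,"tz":-0.01,"rx":0,"ry":5,"rz":0},{"tx":-0.02,"ty":0,"tz":0,"rx":0,"ry":5,"rz":0},{"tx":0,"ty":0,"tz":0,"rx":0,"ry":5,"rz":0},{"tx":0,"ty":0,"tz":0,"rx":0,"ry":5,"rz":0},{"tx":0,"ty":0,"tz":0,"rx":0,"ry":5,"rz":0},{"tx":0,"ty":0,"tz":0,"rx":0,"ry":3,"rz":0},{"tx":0,"ty":0,"tz":0,"rx":0,"ry":2,"rz":0},{"tx":0,"ty":0,"tz":0,"rx":0,"ry":0,"rz":0},{"tx":0,"ty":0,"tz":0,"rx":0,"ry":0,"rz":0}]' 0.05 12
python3 - <<'E'
from h import *
print(env.get_obs()["qpos"])
c=env.read_camera("top");print("C",-np.array(c["R"]).T@np.array(c["t"]))
th=np.radians(6.75);A=np.array([[np.cos(th),np.sin(th)],[-np.sin(th),np.cos(th)]]);W=np.array([.5625,-.0565])
for z in(.063,.078,.094):
    print(z,A@(cast(c,(285.143,181.221),z)[0,:2]-W))
cv2.imwrite("pics/t12.png",cv2.resize(c["pixels"][150:240,240:340,::-1],None,fx=6,fy=6,interpolation=cv2.INTER_CUBIC))
s=env.read_camera("scene");cv2.imwrite("pics/s12.png",cv2.resize(s["pixels"][130:260,210:360,::-1],None,fx=5,fy=4.6,interpolation=cv2.INTER_CUBIC))
# grip outline predictions
for gx in(.058,.061,.064,.067):
  for n,cc in(("top",c),("scene",s)):
    X=[]
    for z,hx,hy in((.094,.007,.012),(.062,.010,.017),(.065,.01,.017)):
        for i in(-1,1):
            for j in(-1,1):
                p=W+A.T@np.array([gx+i*hx,j*hy]);X.append((*p,z))
    q=proj(cc,X);print(gx,n,q.min(0).round(1),q.max(0).round(1))
g=c["pixels"].astype(float).mean(2);m=(g<100)[170:190,272:298];ys,xs=np.nonzero(m);print("top mask",xs.min()+272,xs.max()+272,ys.min()+170,ys.max()+170)
g=s["pixels"].astype(float).mean(2);m,k,st=blob((g<90)[205:228,268:292],(12,11));print("scene mask",k+[268,205],st)
E
```

```text
time_s: 23.12
tool_pos: [0.4708, -0.0703, 0.2066]
tool_rot: [-178.8, -24.8, 7.0]
force: [0.1, 0.4, -0.1]
grip_width: 0.0502
[ 22.33449369 -17.21757359  -8.92324436 127.36910567 -16.53307306
  47.69394505 -60.61892091]
C [ 0.38973126 -0.03142573  1.48269295]
0.063 [ 0.06228574 -0.00017726]
0.078 [0.05984603 0.00030226]
0.094 [0.05724366 0.00081374]
0.058 top [278.6 177.9] [291.9 187.1]
0.058 scene [274.7 210.6] [286.  224.3]
0.061 top [278.5 176.8] [291.8 186. ]
0.061 scene [274.1 210.2] [285.4 223.8]
0.064 top [278.4 175.6] [291.7 184.9]
0.064 scene [273.4 209.8] [284.8 223.4]
0.067 top [278.3 174.5] [291.6 183.8]
0.067 scene [272.8 209.3] [284.1 222.9]
top mask 272 297 178 189
scene mask [280.02985075 217.02985075] [ 8  7  9 11 67]
```

View pics/t12.png

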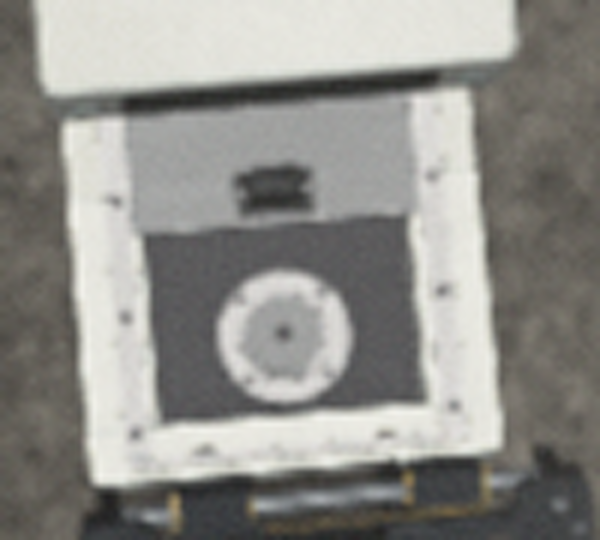

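View pics/s12.png

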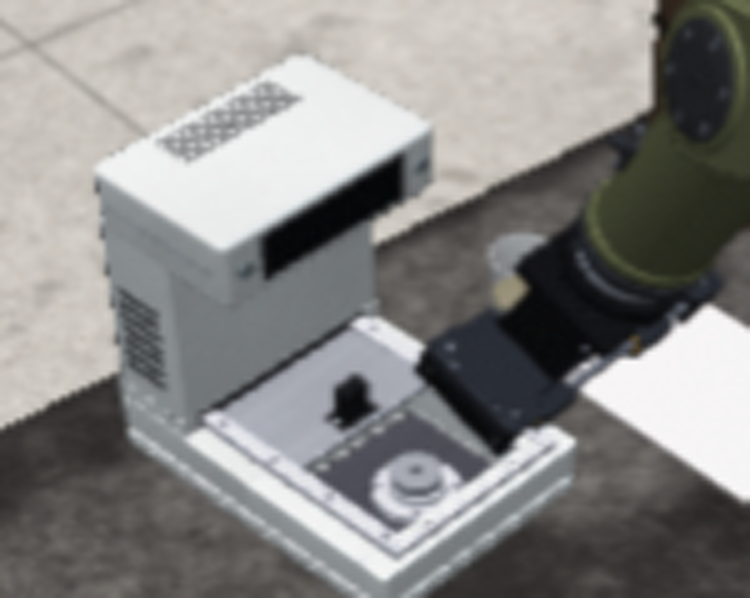

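The gripper has backed off. The grip is seen in the top view at about (285,181) and in the scene view at about (280,217), which puts it at analyser x of about 62 mm. Joint 2 is near its limit here, so I reach forward.

```bash
python3 goto.py .5776 -.0547 .168 6.75 33
```

```text
shift tool [ 0.0813 -0.0004  0.0805] turn [-1.35  8.16  0.22] t 23.225 F [0.4 0.  0.4] w 0.0497
```

```bash
python3 -m creep '[{"tx":0.015,"ty":0,"tz":0.015,"rx":0,"ry":0,"rz":0},{"tx":0.02,"ty":0,"tz":0.02,"rx":0,"ry":0,"rz":0},{"tx":0.02,"ty":0,"tz":0.02,"rx":0,"ry":1,"rz":0},{"tx":0.018,"ty":0,"tz":0.018,"rx":-0.6,"ry":2,"rz":0.1},{"tx":0.008,"ty":0,"tz":0.008,"rx":-0.6,"ry":3,"rz":0.1},{"tx":0,"ty":0,"tz":0,"rx":0,"ry":2.1,"rz":0},{"tx":0,"ty":0,"tz":0,"rx":0,"ry":0,"rz":0},{"tx":0,"ty":0,"tz":0,"rx":0,"ry":0,"rz":0}]' - -
python3 goto.py .5776 -.0547 .163 6.75 33
python3 - <<'E'
from cell import env
print(env.get_obs()["qpos"])
E
```

```text
time_s: 24.22
tool_pos: [0.578, -0.0562, 0.1687]
tool_rot: [-179.9, -32.9, 6.7]
force: [-0.0, -0.2, 0.2]
grip_width: 0.0499
shift tool [-0.0033 -0.0015  0.0046] turn [-0.07  0.06 -0.03] t 24.225 F [-0.  -0.2  0.2] w 0.0499
[ 20.71742743  -5.037017   -12.62655362 125.17570561 -18.91985294
  28.9389431  -61.34503436]
```

```bash
python3 -m creep '[{"tx":-0.0033,"ty":-0.0015,"tz":0.015,"rx":0,"ry":0,"rz":0},{"tx":0,"ty":0,"tz":0.02,"rx":0,"ry":0,"rz":0},{"tx":0,"ty":0,"tz":0.015,"rx":0,"ry":0,"rz":0},{"tx":0,"ty":0,"tz":0.01,"rx":0,"ry":0,"rz":0},{"tx":0,"ty":0,"tz":0,"rx":0,"ry":0,"rz":0},{"tx":0,"ty":0,"tz":0,"rx":0,"ry":0,"rz":0}]' - -
python3 goto.py .6209 -.0496 .096 6.75 33
python3 - <<'E'
from h import *
print(env.get_obs()["qpos"])
c=env.read_camera("scene");cv2.imwrite("pics/s13.png",cv2.resize(c["pixels"][160:260,230:350,::-1],None,fx=6,fy=6,interpolation=cv2.INTER_CUBIC))
c=env.read_camera("top");cv2.imwrite("pics/t13.png",cv2.resize(c["pixels"][150:240,240:340,::-1],None,fx=6,fy=6,interpolation=cv2.INTER_CUBIC))
E
```

```text
time_s: 24.98
tool_pos: [0.6072, -0.052, 0.1163]
tool_rot: [-179.9, -33.0, 6.6]
force: [0.3, -1.2, -0.1]
grip_width: 0.0498
shift tool [ 0.0006 -0.0008  0.0246] turn [-0.02  0.04 -0.11] t 24.975 F [ 0.3 -1.2 -0.1] w 0.0498
[ 19.81422987   2.94262469 -13.610435   124.55699665 -18.01138969
  21.30255169 -61.94397822]
```

View pics/s13.png

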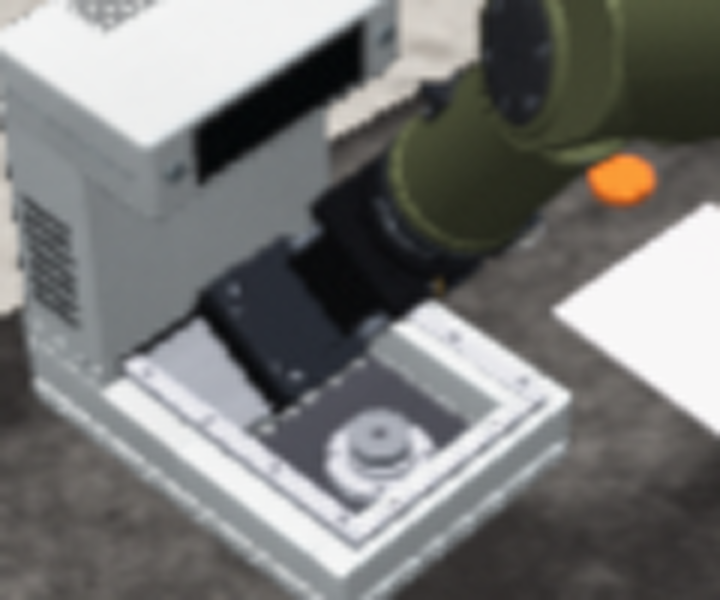

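View pics/t13.png

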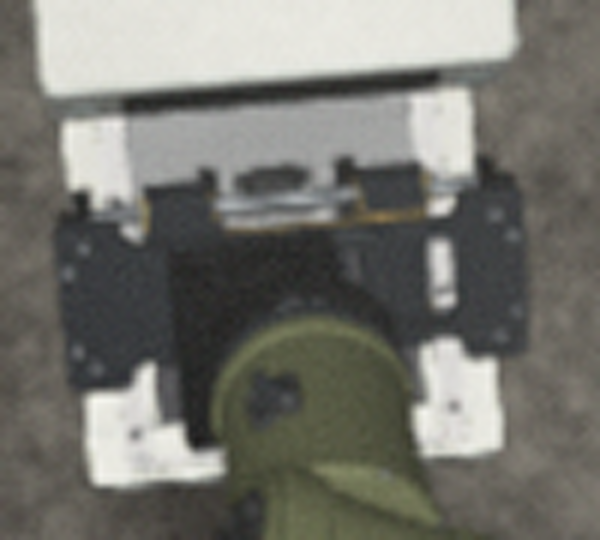

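The top view shows the grip at about (285,180), centred between the two fingertips at (275,179) and (297,178). I go in the rest of the way.

```bash
python3 -m creep '[{"tx":0.0006,"ty":-0.0006,"tz":0.006,"rx":0,"ry":0,"rz":0},{"tx":0,"ty":0,"tz":0.008,"rx":0,"ry":0,"rz":0},{"tx":0,"ty":0,"tz":0.007,"rx":0,"ry":0,"rz":0},{"tx":0,"ty":0,"tz":0.003,"rx":0,"ry":0,"rz":0},{"tx":0,"ty":0,"tz":0,"rx":0,"ry":0,"rz":0},{"tx":0,"ty":0,"tz":0,"rx":0,"ry":0,"rz":0}]' - -
python3 goto.py .6209 -.0496 .096 6.75 33
```

```text
time_s: 25.82
tool_pos: [0.6205, -0.0498, 0.0963]
tool_rot: [-179.9, -32.9, 6.6]
force: [0.5, 0.0, -0.6]
grip_width: 0.0504
shift tool [ 0.0002 -0.0001  0.0005] turn [-0.03  0.06 -0.11] t 25.825 F [ 0.5  0.  -0.6] w 0.0504
```

```bash
python3 -m creep '[{"tx":0,"ty":0,"tz":0,"rx":0,"ry":0,"rz":0},{"tx":0,"ty":0,"tz":0,"rx":0,"ry":0,"rz":0},{"tx":0,"ty":0,"tz":0,"rx":0,"ry":0,"rz":0},{"tx":0,"ty":0,"tz":0,"rx":0,"ry":0,"rz":0},{"tx":0,"ty":0,"tz":0,"rx":0,"ry":0,"rz":0},{"tx":0,"ty":0,"tz":0,"rx":0,"ry":0,"rz":0}]' 0.012 20
python3 goto.py .5245 -.0610 .096 6.75 33
```

```text
time_s: 26.58
tool_pos: [0.6205, -0.0502, 0.0963]
tool_rot: [-179.9, -32.9, 6.6]
force: [-0.5, -2.4, 1.1]
grip_width: 0.024
shift tool [-0.0813 -0.0004 -0.0523] turn [ 0.01  0.05 -0.13] t 26.575 F [-0.5 -2.4  1.1] w 0.024
```

Gripped, at a width of 24 mm. I draw it halfway and check.

```bash
python3 -m creep '[{"tx":-0.0034,"ty":0,"tz":-0.0022,"rx":0,"ry":0,"rz":0},{"tx":-0.0067,"ty":0,"tz":-0.00435,"rx":0,"ry":0,"rz":0},{"tx":-0.0067,"ty":0,"tz":-0.00435,"rx":0,"ry":0,"rz":0},{"tx":-0.0067,"ty":0,"tz":-0.00435,"rx":0,"ry":0,"rz":0},{"tx":-0.0067,"ty":0,"tz":-0.00435,"rx":0,"ry":0,"rz":0},{"tx":-0.0067,"ty":0,"tz":-0.00435,"rx":0,"ry":0,"rz":0},{"tx":-0.0034,"ty":0,"tz":-0.0022,"rx":0,"ry":0,"rz":0},{"tx":0,"ty":0,"tz":0,"rx":0,"ry":0,"rz":0}]' - -
python3 goto.py .5245 -.0610 .096 6.75 33
python3 - <<'E'
from h import *
print(env.get_obs()["qpos"])
E
```

```text
time_s: 27.58
tool_pos: [0.5721, -0.0558, 0.0963]
tool_rot: [-179.9, -32.9, 6.6]
force: [-1.9, -4.3, 2.3]
grip_width: 0.0235
shift tool [-0.0404 -0.0003 -0.0258] turn [-0.    0.09 -0.13] t 27.575 F [-1.9 -4.3  2.3] w 0.0235
[ 21.88664166   0.8274245  -14.37877197 129.56065228 -23.63413735
  19.05242818 -55.50174008]
```

```bash
python3 -m creep '[{"tx":-0.0034,"ty":0,"tz":-0.0022,"rx":0,"ry":0,"rz":0},{"tx":-0.0067,"ty":0,"tz":-0.00435,"rx":0,"ry":0,"rz":0},{"tx":-0.0067,"ty":0,"tz":-0.00435,"rx":0,"ry":0,"rz":0},{"tx":-0.0067,"ty":0,"tz":-0.00435,"rx":0,"ry":0,"rz":0},{"tx":-0.0067,"ty":0,"tz":-0.00435,"rx":0,"ry":0,"rz":0},{"tx":-0.0034,"ty":0,"tz":-0.0022,"rx":0,"ry":0,"rz":0},{"tx":0,"ty":0,"tz":0,"rx":0,"ry":0,"rz":0}]' - -
python3 goto.py .5245 -.0610 .096 6.75 33
python3 - <<'E'
from h import *
print(env.get_obs()["qpos"])
E
```

```text
time_s: 28.45
tool_pos: [0.5327, -0.0602, 0.0962]
tool_rot: [-179.9, -32.9, 6.6]
force: [-1.3, -5.8, 1.0]
grip_width: 0.0238
shift tool [-0.007  -0.0002 -0.0043] turn [-0.01  0.07 -0.11] t 28.45 F [-1.3 -5.8  1. ] w 0.0238
[ 22.76096927  -4.0236274  -13.30885868 134.162817   -28.77825787
  20.1240852  -49.59234881]
```

```bash
python3 -m creep '[{"tx":-0.0017,"ty":0.0003,"tz":-0.0011,"rx":0,"ry":0,"rz":0},{"tx":-0.0017,"ty":0,"tz":-0.0011,"rx":0,"ry":0,"rz":0},{"tx":-0.0017,"ty":0,"tz":-0.0011,"rx":0,"ry":0,"rz":0},{"tx":-0.0017,"ty":0,"tz":-0.0011,"rx":0,"ry":0,"rz":0},{"tx":0,"ty":0,"tz":0,"rx":0,"ry":0,"rz":0}]' - -
python3 goto.py .5245 -.0610 .096 6.75 33
python3 -m creep '[{"tx":-0.0009,"ty":0,"tz":-0.0006,"rx":0,"ry":0,"rz":0},{"tx":-0.0009,"ty":0,"tz":-0.0006,"rx":0,"ry":0,"rz":0},{"tx":0,"ty":0,"tz":0,"rx":0,"ry":0,"rz":0}]' - -
python3 goto.py .5245 -.0610 .096 6.75 33
```

```text
time_s: 29.08
tool_pos: [0.525, -0.0612, 0.0963]
tool_rot: [-179.9, -32.9, 6.6]
force: [1.1, -4.0, -1.8]
grip_width: 0.0236
shift tool [-0.0005 -0.0002 -0.    ] turn [-0.03  0.06 -0.1 ] t 29.075 F [ 1.1 -4.  -1.8] w 0.0236
time_s: 29.45
tool_pos: [0.5244, -0.0612, 0.0965]
tool_rot: [-180.0, -33.1, 6.7]
force: [19.2, -3.2, -18.1]
grip_width: 0.024
shift tool [-0.0002 -0.0002  0.0005] turn [ 0.02 -0.08 -0.08] t 29.45 F [ 19.2  -3.2 -18.1] w 0.024
```

A firm stop at 19 N after 97 mm of travel. I release and back out along the tool.

```bash
python3 -m creep '[{"tx":0,"ty":0,"tz":0,"rx":0,"ry":0,"rz":0},{"tx":0,"ty":0,"tz":0,"rx":0,"ry":0,"rz":0},{"tx":0,"ty":0,"tz":0,"rx":0,"ry":0,"rz":0},{"tx":0,"ty":0,"tz":0,"rx":0,"ry":0,"rz":0},{"tx":0,"ty":0,"tz":-0.005,"rx":0,"ry":0,"rz":0},{"tx":0,"ty":0,"tz":-0.015,"rx":0,"ry":0,"rz":0},{"tx":0,"ty":0,"tz":-0.02,"rx":0,"ry":0,"rz":0},{"tx":0,"ty":0,"tz":-0.02,"rx":0,"ry":0,"rz":0},{"tx":0,"ty":0,"tz":-0.01,"rx":0,"ry":0,"rz":0},{"tx":0,"ty":0,"tz":0,"rx":0,"ry":0,"rz":0}]' 0.05 12
python3 - <<'E'
from h import *
print(env.get_obs()["qpos"])
for n in("top","scene"):
    c=env.read_camera(n);cv2.imwrite(f"pics/{n}14.png",cv2.resize(c["pixels"][140:250,220:360,::-1],None,fx=5.5,fy=5.4,interpolation=cv2.INTER_CUBIC))
E
```

```text
time_s: 30.7
tool_pos: [0.4852, -0.0662, 0.1559]
tool_rot: [-180.0, -33.0, 6.6]
force: [-0.4, -0.1, 0.1]
grip_width: 0.0502
[ 24.97094356 -16.54922399 -11.78149499 135.99481111 -27.20892604
  31.39213986 -50.85788571]
```

View pics/top14.png

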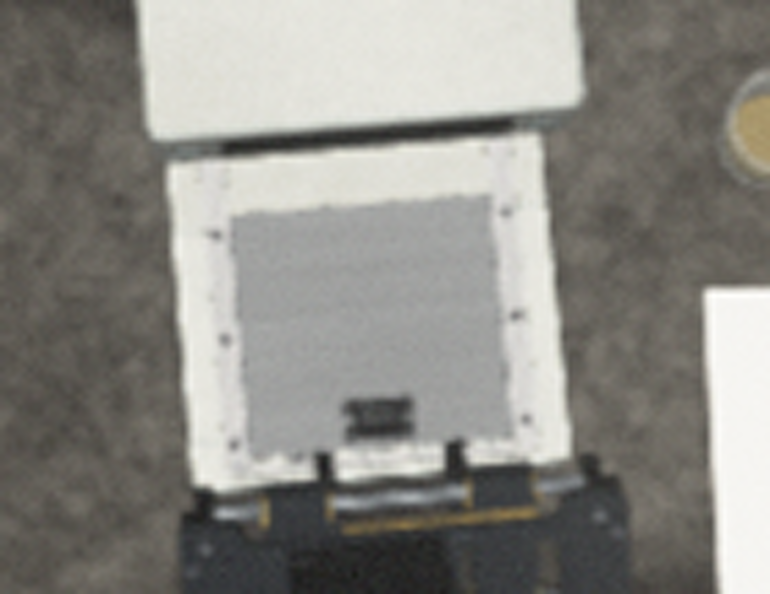

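View pics/scene14.png

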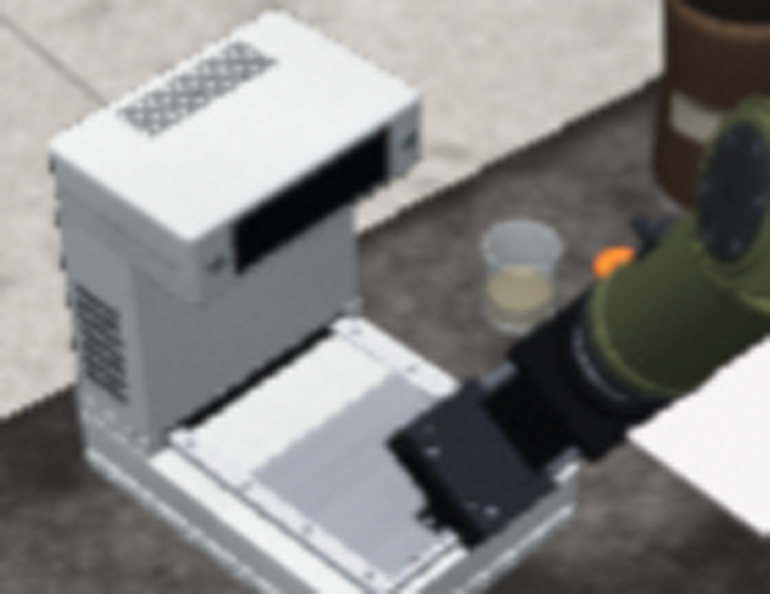

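The shield covers the well and the gripper is clear of it. I check numerically.

Run:
```python
from h import *
c=env.read_camera("top");g=c["pixels"].astype(float).mean(2)
th=np.radians(6.75);A=np.array([[np.cos(th),np.sin(th)],[-np.sin(th),np.cos(th)]]);W=np.array([.5625,-.0565])
m,cc,s=blob((g<110)[208:224,278:300],(10,8));cc=cc+[278,208];print(cc,s,[A@(cast(c,cc,z)[0,:2]-W) for z in(.063,.078)])
S=[]
for x in range(267,305):
    for y in range(170,186):
        if g[y,x]>185>=g[y+1,x]: S.append((x,y+(g[y,x]-185)/(g[y,x]-g[y+1,x])));break
S=np.array(S);print("rear edge",np.median([(A@(q[:2]-W))[0] for q in cast(c,S,.062)]),len(S))
F=[]
for x in list(range(268,277))+list(range(296,300)):
    for y in range(228,216,-1):
        if g[y,x]>185>=g[y-1,x]: F.append((x,y-(g[y,x]-185)/(g[y,x]-g[y-1,x])));break
if F: print("front edge",np.median([(A@(q[:2]-W))[0] for q in cast(c,F,.062)]),len(F))
o=env.get_obs();print(o["time_s"],o["force"])
```

```text
[288.55421687 216.98795181] [ 5  5 12  9 83] [array([-0.0342364, -0.0004749]), array([-3.56562940e-02,  7.75774996e-06])]
rear edge 0.07232748993249749 38
front edge -0.049167654533024296 12
30.85 [-0.16867776  0.30311631  0.47517681]
```

Run:
```python
from h import *
c=env.read_camera("top");cv2.imwrite("pics/t15.png",c["pixels"][:,:,::-1])
a=cv2.imread("pics/top0.png").astype(int);b=c["pixels"][:,:,::-1].astype(int);d=np.abs(a-b).max(2)
for n,(x,y,r) in dict(balance=(162,224,24),bottle=(150,152,8),vial=(185,151,8),beaker=(362,163,12),orange=(388,173,9),green=(420,208,9)).items():print(n,round(d[y-r:y+r,x-r:x+r].mean(),1))
```

```text
balance 3.0
bottle 3.5
vial 3.8
beaker 3.2
orange 3.1
green 3.3
```

View pics/t15.png

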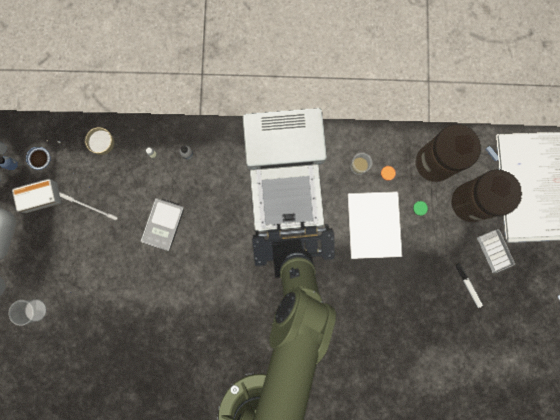

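The top view shows the shield shut with its grip at about (289,217), the tile at (375,225) empty, and all bystanders unchanged from the start (only image noise). I hand in.

Run:
```python
from cell import env
print(env.sign_off())
```

```text
the job is handed in; nothing more can be done
None
```

The job is done and handed in, at about 31 s of the 70 s allowed. I laid the pellet flat on the window, set the backing weight on the pellet, and drew the shield shut by its grip.

- **Pellet:** the top camera put it about 1.3 mm from the window centre; the scene camera gave about 2 mm. It looked level when checked on the way.
- **Weight:** it looked centred on the pellet in both cameras. I aimed it at the pellet's measured centre and did not measure its final offset.
- **Shield:** it travelled about 97 mm and met the stop, with about 26 N on the tool at that moment. After release the grip measured -34 to -36 mm, where -35 mm is shut. The plate edges measured -49 and +72 mm.
- **Disagreements:** two estimates of the grip's starting position differed by about 3 mm (61 against 64 mm). This made no difference to the grasp.
- **Arm:** the leaning-back move stopped short, with joint 2 close to its limit (-17.2° against -17.29°), so I finished the lean further forward.
- **Everything else:** the balance, bottle, vial, beaker and both look-alikes are unchanged in the pictures. The gripper was clear of everything at hand-in.

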